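Load the shaker, quarantine the rejects and close up

TASK

Lay every green-tagged sample box inside the blue shaker chamber and every red-tagged one in the open quarantine drawer. Once all the green ones are in, close up: set the lid on the chamber so that it sits flush on the rim, then swing the clamp fully down onto the lid; and leave the drawer, with the red ones in it, pushed fully shut. Do not disturb the wash bottle, the beaker or the meter.

Things in the scene. Friction and masses are not known exactly. Their poses are not given: they have to be found in the camera images.
- chamber: Blue open-topped chamber on a grey shaker base, fixed. Origin on the bench under its centre; z up; y points to the clamp's side. Outside 185 (x) x 184 (y) mm (base 190 x 188), walls 6 mm; inside 173 x 172 mm; inner floor at z = 41 mm, flat rim at z = 105 mm. A steel clamp bracket, y = 104 to 116 mm, 50 mm wide in x, stands by the +y wall up to z = 112 mm.
- lid: Loose grey chamber lid, 0.3 kg, same after a half turn. Origin: centre of its lowest face. Black locating rim below, 165 (x) x 164 (y) mm, z = 0 to 8 mm, drops inside the walls with 4 mm play a side; plate 195 x 194 mm, z = 8 to 14, rests on the rim. Black bar handle along x on top: 90 mm long, 14 wide, z = 33 to 49. Seated: origin 97 mm above the chamber's, centred, x along x.
- clamp (a joint): Angle (rad) of the orange-ended steel clamp bar hinged on the chamber's +y side about its x axis. 0: level, rubber foot on the seated lid's top (0.5 mm of air). Grows as it swings up and outwards; 1.57 upright, stop at 2.3. Starts thrown back at 1.75 to 2.2; stays where it is left (friction about 1 N at its end). To close, push its outer face over and down.
- clamp_hinge (a point): Middle of the clamp's hinge axis, fixed on the chamber: 110 mm to its +y and 122 mm above its underside.
- clamp_tip (a point): Middle of the clamp bar's free end, 75 mm from the hinge axis. The bar is 30 mm wide (34 mm over the orange end) and 10 mm thick, straight from the hinge; closed, it points to the chamber's -y.
- quarantine_drawer0 (a joint): Opening in m of the red-fronted drawer of the low white quarantine cabinet: 0 shut, starts 0.135 to 0.17 open. Slides along drawer_floor's -x to open; stays where it is left, about 1 N of friction.
- drawer_floor (a point): Centre of the drawer's inner floor, 22 mm above the bench; moves with it. x points into the cabinet, so the red front is at -x (outer face x = -123 mm). Inside 205 (x) x 168 (y) mm; side walls 56 mm, front 61 mm high above it. The cabinet (250 x 210 x 100 mm high) roofs over all with x above (opening - 0.1085 m): load nearer the front than that.
- quarantine_drawer0_handle (a point): Middle of the drawer's steel bar handle, 11 mm thick, 105 mm long, level, 35 mm out from the red front.
- wash_bottle: White bottle with a blue cap, 60 mm across, 150 mm tall, standing on the bench; origin under its centre. Not part of the job.
- beaker: Glass beaker 72 mm across, 90 mm tall, standing on the bench; origin under its centre. Not part of the job.
- meter: Yellow hand meter 130 x 70 x 35 mm lying on the white cabinet; origin under its centre. Not part of the job.
- pass1: Rigid sealed sample box, 60 x 44 x 42 mm (its own x, y, z), white with a broad green tag band round its middle; origin at its centre. Starts flat on the bench, about 120 g. May be absent (not every box is there in every run).
- pass2: Rigid sealed sample box, 60 x 44 x 42 mm (its own x, y, z), white with a broad green tag band round its middle; origin at its centre. Starts flat on the bench, about 120 g. May be absent (not every box is there in every run).
- pass3: Rigid sealed sample box, 60 x 44 x 42 mm (its own x, y, z), white with a broad green tag band round its middle; origin at its centre. Starts flat on the bench, about 120 g. May be absent (not every box is there in every run).
- pass4: Rigid sealed sample box, 60 x 44 x 42 mm (its own x, y, z), white with a broad green tag band round its middle; origin at its centre. Starts flat on the bench, about 120 g. May be absent (not every box is there in every run).
- reject1: Rigid sealed sample box, 60 x 44 x 42 mm (its own x, y, z), white with a broad red tag band round its middle; origin at its centre. Starts flat on the bench, about 120 g. May be absent (not every box is there in every run).
- reject2: Rigid sealed sample box, 60 x 44 x 42 mm (its own x, y, z), white with a broad red tag band round its middle; origin at its centre. Starts flat on the bench, about 120 g. May be absent (not every box is there in every run).
There are look-alikes about, which are no part of the job. What is shaped like the pass1 but yellow is not meant. Leave any purple look-alike of the pass3 alone.

How it is judged:
By the outcome, as a careful person would: the job done as asked, in the order asked, and still so for the second after the job is handed in, with the robot touching nothing.
Of pass1, pass2, pass3, pass4, reject1, reject2 only 4 to 6 are there at a start; the rules pass over those that are not, and their reading is None.
At some moment in a run one of pass1, pass2, pass3, pass4, reject1, reject2 may be knocked a few centimetres aside while the robot is not near it.
Once in a run the grip may slacken for a moment while it holds something.
It also fails if it takes over 210 s, if anything falls off the work surface, if the arm or the gripper's body presses on something with over 40 N, if the wrist force passes 120 N, or if a joint passes its speed limit or range.

ROBOT

A 6-joint arm with a two-finger parallel gripper is mounted at the origin on the work surface. World frame = base frame: x ahead of the robot, y to its left, z up, the work surface at z = 0. Lengths are in m, angles in degrees, forces in N, time in s.
With the tool pointing down it reaches from about 0.25 to 0.725 m from the base axis. Payload 9.7 kg.
Tool frame: the origin (TCP) lies midway between the tips of the shut fingers; the grasp point (between the pads) lies 19 mm behind it; z points along the fingers, y is the direction in which the jaws open and shut (so a half turn about z gives the same grasp; the last joint's range is limited). The gripper opens to 85 mm and grips with 20 to 120 N. Pads are 22 mm wide; open, the fingers measure 114 mm over their backs; the gripper's body (76 mm by 85 mm) begins 54 mm behind the grasp point. The pads swing forward as they close: fully open they stand 13 mm farther back than shut.
Start: joints at [-69.786, 4.979, 10.078, 95.1, 0, 90], TCP at [0.19, -0.516, 0.231] pointing down, gripper open.
Joint ranges: [-179.16, 179.16], [-48.56, 103.87], [-65.8, 70.77], [-126.05, 130.52], [-82.76, 87.17], [-180, 180]. Speed limits (degrees/s): [127.2, 127.2, 147.25, 180, 180, 180].

INTERFACE

Orientations are given as [roll, pitch, yaw] about the fixed x, y, z axes, in that order (R = Rz(yaw) Ry(pitch) Rx(roll)).
In Python, from workcell import bot, camera, recognise gives the robot as it stands. The module is installed in compiled form; this text tells all that it offers.
- The arm moves only by the tool apply_moves, never from a script. Its argument "targets" is one flat list of numbers, 7 for each row, row after row: the shift along the world's x, y, z in units of 30 mm (1.0 is 30 mm), then the turn, a rotation vector about the world's x, y, z in units of 6 degrees (1.0 is 6 degrees), then the opening, from 0 (shut) to 1 (fully open). A call has 1 to 5 rows; each row is the pose to reach, as a shift and turn from the pose commanded when the call began; what a row does not reach only later rows make up. A row lasts 1/10 s, in which the tool goes at most 50 mm and 8.59 degrees, less where a joint would pass 70% of its speed; a pose out of reach is approached as far as the arm can. A call with a gripper value outside its range is refused whole. The fingers move at their own pace and stop on an object; "newtons" is the grip in N (left out, the last holds). Time passes only in rows, so rows that repeat a pose let the fingers close. It gives the time, the measured TCP pose, the force and the opening at its end, in the units of the state.
- bot.get_obs(): the state, without advancing time (a new reading comes with each control period).
- camera(name): name is "scene" or "top" or "wrist"; returns a dict with "img" (480x640x3 uint8, red, green, blue), "intrinsics" (3x3 intrinsics, pixels), "origin" and "rotation" of the camera in the world. Camera axes: x right, y up, looking along -z (the intrinsics and any distortion apply to the point x, -y, -z); pixel columns grow to the right and rows downward; lengths in m; the calibration is good to about 2 mm. A picture is of the moment at which its call begins. There is no depth.
- bot.job_done(): hands the job in, once; it reports no verdict.
Trained networks look in the newest picture that a camera, given by its name, has taken for a name from the list of things; names that differ only in an ending like _2 or _b are one class to them, and where a whole thing is asked for, a point or a joint stands for the part that bears it (a point fixed in the world has none). Each returns a list of dicts, best first, with "conf" (0 to 1); they miss things now and then, are a little off and sometimes report something else, mostly with a low value. They report only what shows in the picture. A call takes as long as a camera call. They do not tell look-alikes from the thing itself.
- recognise(query, camera): "box" ([left, top, right, bottom] in pixels, round what is visible of it).
The state is a dict: "time": time; "q": joint angles; "qd": joint speeds; "joint_efforts": joint torques, N m; "ee_pos": TCP position; "tcp_rot": TCP orientation; "wrist_force": force on the tool from outside, world axes, zero at the start; "torque": the same for the moment, N m; "opening": finger opening in m.
Only numpy, scipy, OpenCV 4.12 (cv2) and the standard library are available. Lean on these libraries where they do the work, as an engineer would, in place of code of your own. Each camera call takes 0.05 s, during which the arm holds its last target.

## Working session

There is one attempt and no reset: what is moved stays moved. The work goes in short steps, Python scripts to look and compute and a tool call to move; the robot and the scene stay as the last step left them, time stands still between calls to the robot, and variables do not carry over. Pictures are saved under pics/ and viewed, and the job is handed in when it is done.

Besides the shell and the picture viewer there is one more tool, called after "Emit:" as name(argument=value, ...) on one line, values as JSON. apply_moves: Moves the arm, as the interface text tells. Its arguments: {"type":"object","properties":{"targets":{"type":"array"},"newtons":{"type":"number"}},"required":["targets"]}

```bash
mkdir -p pics; ls
cat > h.py <<'E'
import numpy as np, cv2
from workcell import bot, camera, recognise
def shot(name,fn):
    c=camera(name); cv2.imwrite('pics/'+fn,c['img'][:,:,::-1]); return c
E
python3 - <<'E'
from h import *
for n in ['scene','top','wrist']:
    c=shot(n,n+'0.png'); print(n,c['intrinsics'].tolist(),np.round(c['origin'],4),np.round(c['rotation'],4).tolist(),[k for k in c])
o=bot.get_obs();print({k:np.round(v,3).tolist() for k,v in o.items()})
E
```

```text
pics
scene [[498.69274305875206, 0.0, 315.41900362167763], [0.0, 498.69274305875206, 244.1916677475588], [0.0, 0.0, 1.0]] [ 1.4743 -0.2164  0.7357] [57.3068, -0.1246, 77.6038] ['img', 'intrinsics', 'origin', 'rotation']
top [[452.9541195167195, 0.0, 326.2327478064147], [0.0, 452.9541195167195, 240.3408371439045], [0.0, 0.0, 1.0]] [0.4665 0.0115 1.1768] [3.2683, -0.073, -91.1825] ['img', 'intrinsics', 'origin', 'rotation']
wrist [[394.9688871212992, 0.0, 317.7263029046728], [0.0, 394.9688871212992, 241.25829357759815], [0.0, 0.0, 1.0]] [ 0.2677 -0.4871  0.3723] [-18.882, 0.0818, -69.801] ['img', 'intrinsics', 'origin', 'rotation']
{'time': 0.15, 'q': [-69.787, 5.003, 10.045, 95.101, -0.0, 90.0], 'qd': [0.011, 0.018, 0.245, -0.014, 0.025, 0.007], 'joint_efforts': [0.0, -52.076, 46.504, 0.014, -0.0, -0.0], 'ee_pos': [0.19, -0.516, 0.231], 'tcp_rot': [-179.941, 0.0, 20.213], 'wrist_force': [-0.52, 0.608, 0.276], 'torque': [0.003, -0.032, 0.031], 'opening': 0.085}
```

View pics/top0.png

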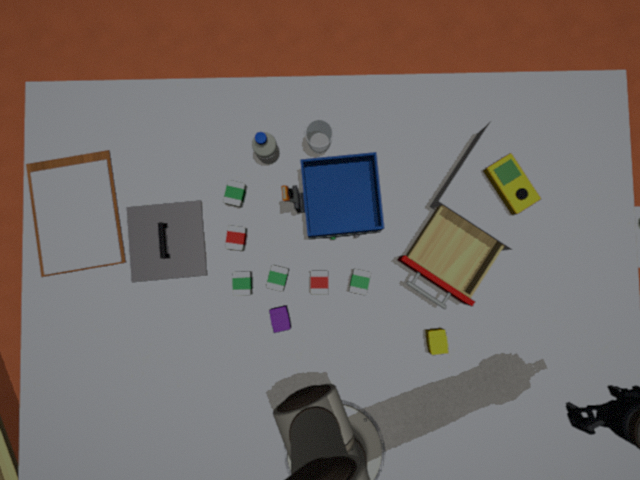

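View pics/scene0.png

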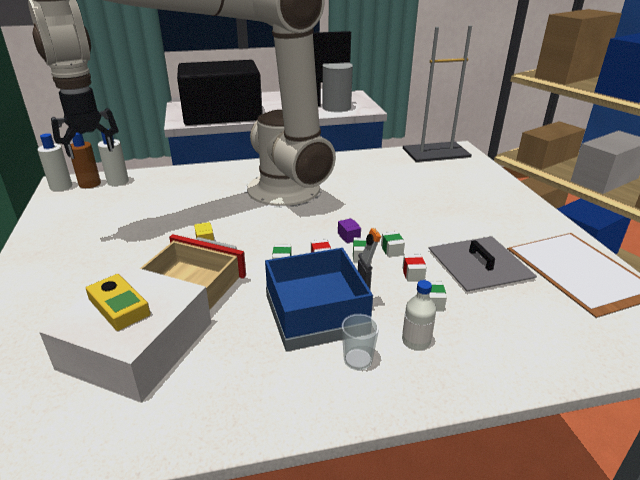

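View pics/wrist0.png

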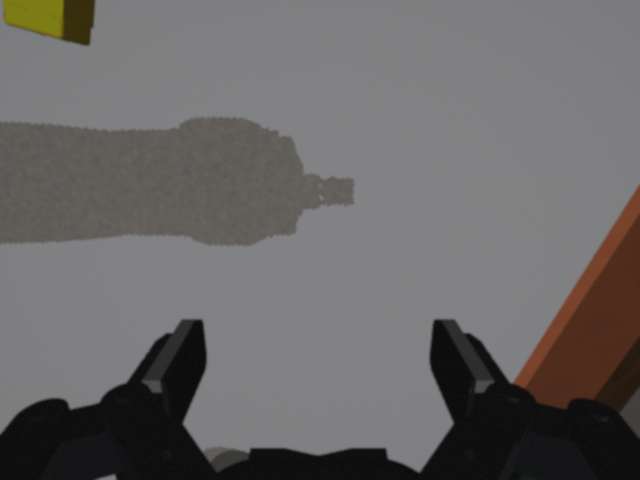

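```bash
cat >> h.py <<'E'
from scipy.spatial.transform import Rotation as R
def rot(c): return R.from_euler('xyz',c['rotation'],degrees=True).as_matrix()
def unproj(c,u,v,z):
    K=c['intrinsics']; d=np.array([(u-K[0,2])/K[0,0],-(v-K[1,2])/K[1,1],-1.0]); d=rot(c)@d
    o=np.array(c['origin']); return o+d*(z-o[2])/d[2]
def proj(c,p):
    K=c['intrinsics']; q=(np.atleast_2d(p)-np.array(c['origin']))@rot(c)
    return np.c_[K[0,2]+K[0,0]*q[:,0]/-q[:,2],K[1,2]-K[1,1]*q[:,1]/-q[:,2]]
def state():
    o=bot.get_obs(); print('t',round(o['time'],2),'pos',np.round(o['ee_pos'],4),'rot',np.round(o['tcp_rot'],2),'F',np.round(o['wrist_force'],1),'op',round(o['opening'],4),'q',np.round(o['q'],1)); return o
def crop(c,x0,y0,x1,y1,fn,W=800,H=600):
    im=c['img'][y0:y1,x0:x1,::-1]; s=min(W/(x1-x0),H/(y1-y0)); cv2.imwrite('pics/'+fn,cv2.resize(im,None,fx=s,fy=s,interpolation=cv2.INTER_CUBIC)); return s
def boxes(c,zt=0.042):
    """fit top-face rects of colored-tag boxes by color; returns list (color, center, yaw)"""
    hsv=cv2.cvtColor(c['img'],cv2.COLOR_RGB2HSV); out=[]
    for col,rs in dict(green=[(50,80)],red=[(0,8),(172,180)],yellow=[(24,34)],purple=[(130,155)]).items():
        m=np.zeros(hsv.shape[:2],np.uint8)
        for a,b in rs: m|=cv2.inRange(hsv,(a,110,60),(b,255,255))
        n,l,s,ce=cv2.connectedComponentsWithStats(m)
        for i in range(1,n):
            if 60<s[i,4]<1500:
                pts=np.argwhere(l==i)[:,::-1]
                w=np.array([unproj(c,u,v,zt)[:2] for u,v in pts])
                r=cv2.minAreaRect((w*1000).astype(np.float32))
                out.append((col,np.round(ce[i],1),s[i,:4].tolist(),np.round(w.mean(0),4),np.round(r[0],1),np.round(r[1],1),round(r[2],1)))
    return out
E
python3 - <<'E'
from h import *
c=camera('top')
crop(c,120,110,400,330,'t1.png'); crop(c,370,110,570,360,'t2.png')
for b in boxes(c): print(*b)
print(unproj(c,320,450,0))
for n in ['chamber','lid','clamp','drawer_floor','quarantine_drawer0_handle','wash_bottle','beaker','meter','pass1','reject1']:
    for r in recognise(n,'top'): print(n,np.round(r['box'],1),round(r['conf'],2))
E
```

```text
green [234.  192.4] [225, 186, 19, 14] [0.6572 0.239 ] [657.2 238.9] [43.7 25.2] 74.7
green [277.  277.8] [268, 271, 19, 14] [0.44   0.1336] [440.2 133.4] [42.5 25.3] 74.8
green [359.2 281.4] [350, 275, 19, 14] [ 0.427  -0.0715] [426.9 -71.6] [42.7 25.4] 76.3
green [241.6 283.1] [233, 278, 18, 11] [0.4287 0.2219] [429.  222.3] [42.6 24.9] 88.8
red [235.2 237.3] [226, 231, 20, 14] [0.5435 0.2369] [543.7 236.9] [45.3 28. ] 80.7
red [437.  280.1] [401, 255, 74, 51] [ 0.426  -0.2657] [ 426.4 -266.4] [211.9  17.4] 55.0
red [319. 282.] [311, 277, 17, 11] [0.4274 0.029 ] [427.5  28.9] [40.  24.9] 88.8
yellow [514.7 186.8] [487, 154, 54, 60] [ 0.6571 -0.4704] [ 666.2 -466.5] [138.5  75.7] 31.0
yellow [437.3 341.4] [428, 329, 20, 26] [ 0.2747 -0.2613] [ 275.1 -261.3] [59.8 45.9] 5.8
purple [279.7 318.7] [270, 306, 20, 26] [0.3387 0.1283] [338.7 128.3] [57.6 44. ] 11.2
[0.00166249 0.03538021 0.        ]
chamber [280.1 151.7 386.4 239.5] 0.74
lid [125.6 198.9 209.  281.5] 0.55
clamp [282.9 183.5 301.1 205.7] 0.65
clamp [280.9 150.7 385.3 239.2] 0.6
clamp [305.1 121.1 334.8 152.9] 0.46
drawer_floor [396.8 201.6 503.4 307.8] 0.59
quarantine_drawer0_handle [395.7 204.2 508.3 310.1] 0.63
wash_bottle [250.1 131.1 279.9 163.2] 0.78
beaker [305.7 123.4 333.5 153.3] 0.69
meter [484.7 153.1 538.9 217.1] 0.73
meter [282.4 150.3 386.  241.2] 0.68
pass1 [349.  269.7 372.7 292.2] 0.92
pass1 [227.  181.  244.3 207.8] 0.83
pass1 [262.2 269.1 288.4 291.6] 0.73
pass1 [231.  270.7 251.9 294.3] 0.62
pass1 [424.7 330.2 450.4 358.4] 0.62
pass1 [269.2 305.3 290.5 333.6] 0.59
reject1 [223.9 227.9 245.5 254.4] 0.96
reject1 [307.6 270.6 330.2 294.6] 0.6
reject1 [279.2 150.3 380.1 241.3] 0.39
```

View pics/t1.png

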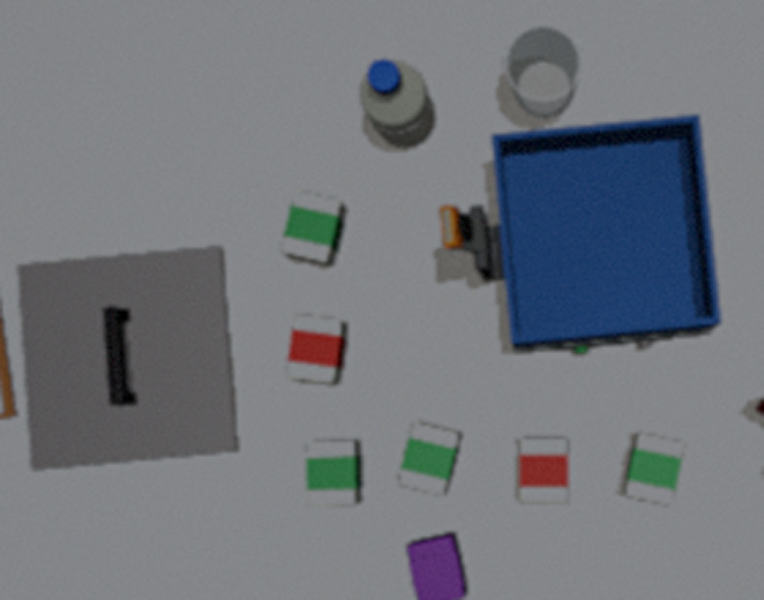

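View pics/t2.png

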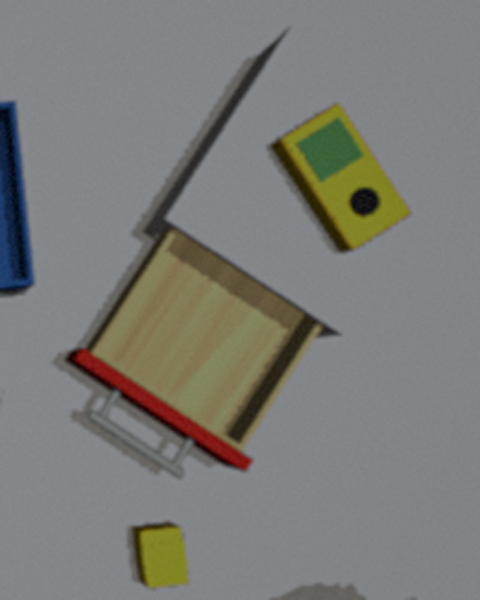

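```bash
cat >> h.py <<'E'
from scipy.optimize import minimize
def rect(lx,ly,z,cx=0,cy=0):
    a=np.array([[-lx/2,-ly/2],[lx/2,-ly/2],[lx/2,ly/2],[-lx/2,ly/2]])+[cx,cy]
    return [(np.r_[a[i],z],np.r_[a[(i+1)%4],z]) for i in range(4)]
def tf(segs,p):
    c,s=np.cos(p[2]),np.sin(p[2]); M=np.array([[c,-s,0],[s,c,0],[0,0,1]])
    return [(M@a+[p[0],p[1],0],M@b+[p[0],p[1],0]) for a,b in segs]
def gradimg(c,sig):
    g=cv2.GaussianBlur(c['img'].astype(np.float32),(0,0),sig); m=0
    for k in range(3):
        gx=cv2.Sobel(g[:,:,k],cv2.CV_32F,1,0);gy=cv2.Sobel(g[:,:,k],cv2.CV_32F,0,1); m=np.maximum(m,np.hypot(gx,gy))
    return np.minimum(m,np.percentile(m,99.5))
def fit(c,segs,p0,sigs=(3,1.5,0.8)):
    p=np.array(p0,float); t=np.linspace(0.04,.96,60)[:,None]
    for s in sigs:
        g=gradimg(c,s)
        def f(d):
            q=p+d*[.01,.01,.05]; tot=0
            for a,b in tf(segs,q):
                uv=proj(c,a+(b-a)*t).astype(np.float32)
                tot+=cv2.remap(g,uv[:,0:1].copy(),uv[:,1:2].copy(),cv2.INTER_LINEAR).mean()
            return -tot/len(segs)
        r=minimize(f,np.zeros(3),method='Nelder-Mead',options=dict(initial_simplex=np.array([[0,0,0],[.6,0,0],[0,.6,0],[0,0,.6]])*s/3))
        p=p+r.x*[.01,.01,.05]
    return p,-r.fun
def overlay(c,seglist,box,fn):
    x0,y0,x1,y1=box; s=min(800/(x1-x0),600/(y1-y0))
    im=cv2.resize(c['img'][y0:y1,x0:x1,::-1],None,fx=s,fy=s,interpolation=cv2.INTER_CUBIC)
    for a,b in seglist:
        P=(proj(c,np.array([a,b]))-[x0,y0]+.5)*s
        cv2.line(im,*[tuple(int(k) for k in q) for q in P],(0,255,255),1)
    cv2.imwrite('pics/'+fn,im)
CH=rect(.185,.184,.105)+rect(.173,.172,.105)
CHi=CH+rect(.173,.172,.041)
LID=rect(.195,.194,.014); LIDH=rect(.09,.014,.049)
DR=rect(.205,.168,.083-.005)[:0]
E
python3 - <<'E'
from h import *
c=camera('top')
# chamber initial
P=[unproj(c,u,v,.105) for u,v in [(301,159.5),(375.4,152.5),(383.5,228),(308.4,236.4)]]
print(np.round(P,3)); ce=np.mean(P,0)
# image right=-y ; chamber +y to clamp (image left)
d=P[0]-P[1]; yaw=np.arctan2(d[1],d[0])-np.pi/2
p,s=fit(c,CH,[ce[0],ce[1],yaw]); print('chamber',np.round(p,4),np.degrees(p[2]),s)
L=[unproj(c,u,v,.014) for u,v in [(127,207),(202,200.5),(207,275),(132,281)]]
print(np.round(L,3)); cl=np.mean(L,0); d=L[0]-L[1]; 
pl,s=fit(c,LID+LIDH,[cl[0],cl[1],np.arctan2(d[1],d[0])-np.pi/2]); print('lid',np.round(pl,4),np.degrees(pl[2]),s)
overlay(c,tf(CHi,p)+tf([(np.array([0,.11,.122]),np.array([0,.11,.2]))],p),(270,130,400,250),'ov1.png')
overlay(c,tf(LID+LIDH,pl),(115,190,220,290),'ov2.png')
E
```

```text
[[ 0.723  0.065  0.105]
 [ 0.736 -0.113  0.105]
 [ 0.554 -0.128  0.105]
 [ 0.538  0.051  0.105]]
chamber [ 0.6387 -0.0296  0.0782] 4.478146784601645 167.0435028076172
[[0.63  0.521 0.014]
 [0.642 0.327 0.014]
 [0.45  0.316 0.014]
 [0.439 0.507 0.014]]
lid [0.5401 0.4184 0.0731] 4.189581640127981 139.19760131835938
```

View pics/ov1.png

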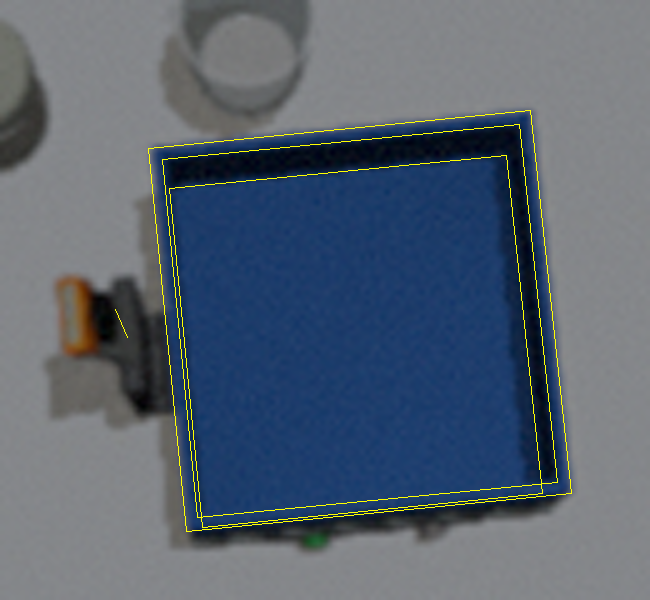

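View pics/ov2.png

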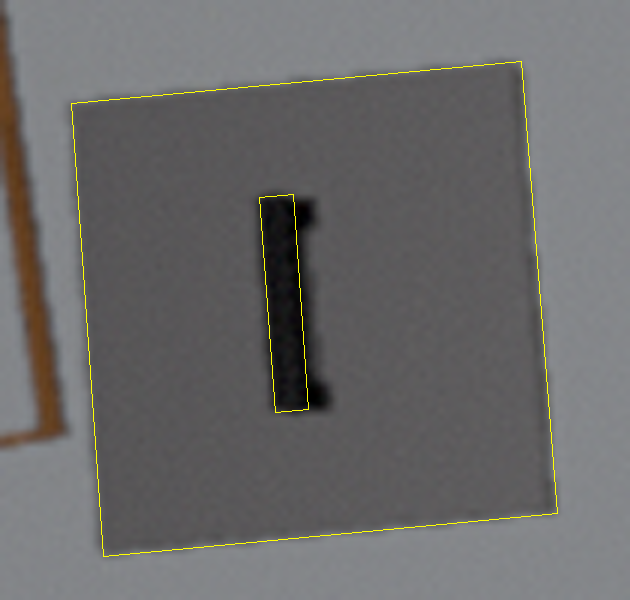

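```bash
cat >> h.py <<'E'
A=np.array
DR=[(A([-.123,-.105,.083]),A([-.123,.105,.083])),(A([-.1025,-.084,.078]),A([.03,-.084,.078])),(A([-.1025,.084,.078]),A([.03,.084,.078]))]
E
python3 - <<'E'
from h import *
c=camera('top')
a=unproj(c,401,258,.083);b=unproj(c,472,304,.083)
d=a-b; yaw=np.arctan2(d[1],d[0])-np.pi/2; m=(a+b)/2+.123*A([np.cos(yaw),np.sin(yaw),0])
p,s=fit(c,DR,[m[0],m[1],yaw]); print(a,b,m,yaw,'drawer',np.round(p,4),np.degrees(p[2]),s)
H=[(A([-.158,-.0525,.05]),A([-.158,.0525,.05]))]
overlay(c,tf(DR+rect(.205,.168,.022)+H,p),(370,180,530,320),'ov3.png')
E
```

```text
[ 0.48247736 -0.17075658  0.083     ] [ 0.36865543 -0.33786907  0.083     ] [ 0.52722587 -0.32355408  0.083     ] -0.5979350628021379 drawer [ 0.5359 -0.3287 -0.6047] -34.64463735647073 173.0885772705078
```

View pics/ov3.png

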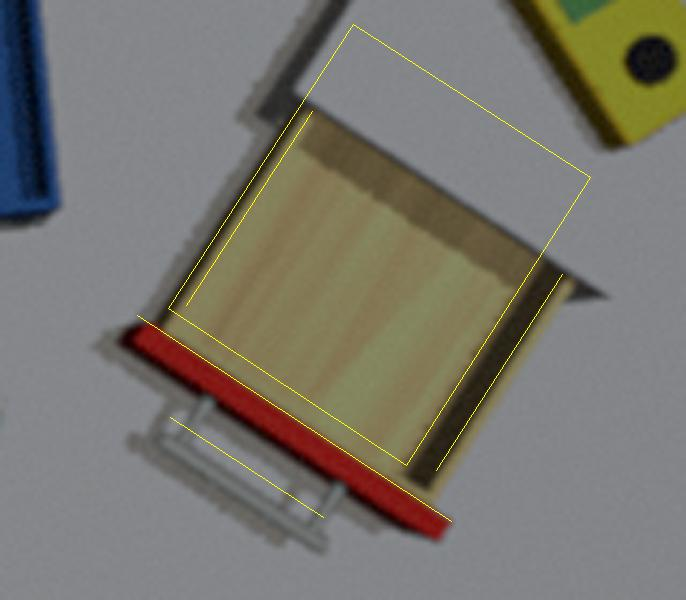

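Run:
```python
from h import *
c=camera('top')
p0=A([ 0.5359,-.3287,-.6047]); p0[:2]-=.016*A([np.cos(-.6047),np.sin(-.6047)])
p,s=fit(c,DR+rect(.205,.168,.022)[:2][:0],p0,(1.2,.8)); print('drawer',np.round(p,4),np.degrees(p[2]),s)
H=[(A([-.158,-.0525,.05]),A([-.158,.0525,.05]))]
overlay(c,tf(DR+rect(.205,.168,.022)+H,p),(370,180,530,320),'ov3.png')
```

```text
drawer [ 0.5245 -0.3208 -0.6053] -34.68107822700066 168.16160583496094
```

View pics/ov3.png

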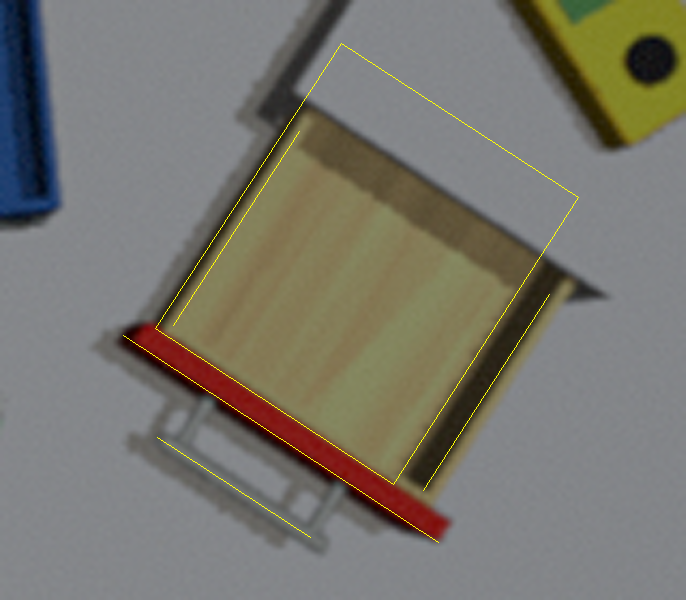

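```bash
cat >> h.py <<'E'
CHP=A([.6387,-.0296,np.radians(4.48)]); LIDP=A([.5401,.4184,np.radians(4.19)]); DRP=A([.5197,-.3260,np.radians(-34.68)])
def inframe(P,x,y): c,s=np.cos(P[2]),np.sin(P[2]); return A([P[0]+c*x-s*y,P[1]+s*x+c*y])
def to(x,y,z,yaw,o=None):
    o=o or bot.get_obs(); p=A(o['ee_pos']); Rc=R.from_euler('xyz',o['tcp_rot'],degrees=True)
    Rt=R.from_euler('xyz',[180,0,yaw],degrees=True); rv=(Rt*Rc.inv()).as_rotvec(degrees=True)/6
    return np.round(np.r_[(A([x,y,z])-p)/.03,rv],2)
E
python3 - <<'E'
from h import *
o=state(); print(to(.427,-.0715,.15,-14))
c=camera('top')
print('cabinet edge', unproj(c,438.8,202.2,.1),unproj(c,511,249.5,.1))
for x in(-.0375,.0375):
  for y in (-.04,.04): print('chamber slot',x,y,inframe(CHP,x,y))
for y in (-.038,.038): print('drawer slot',inframe(DRP,-.05,y))
for n,(u,v) in dict(bottle=(264,150),beaker=(319,142)).items(): print(n,unproj(c,u,v,0))
E
```

```text
t 0.85 pos [ 0.19   -0.5161  0.2313] rot [180.    -0.    20.21] F [ 0.3  0.8 -0.7] op 0.0853 q [-69.8   5.   10.1  95.1   0.   90. ]
[ 7.9  14.82 -2.71  0.    0.   -5.7 ]
cabinet edge [ 0.61377843 -0.26240343  0.1       ] [ 0.49703744 -0.43028501  0.1       ]
chamber slot -0.0375 -0.04 [ 0.60443902 -0.07240695]
chamber slot -0.0375 0.04 [0.59819013 0.00734862]
chamber slot 0.0375 -0.04 [ 0.67920987 -0.06654862]
chamber slot 0.0375 0.04 [0.67296098 0.01320695]
drawer slot [ 0.45696115 -0.3287994 ]
drawer slot [ 0.50020458 -0.26630135]
bottle [0.77506943 0.16742613 0.        ]
beaker [0.79348221 0.02229211 0.        ]
```

Emit:
apply_moves(targets=[7.9,14.8,-2.7,0,0,-5.7,1,7.9,14.8,-2.7,0,0,-5.7,1,7.9,14.8,-2.7,0,0,-5.7,1,7.9,14.8,-2.7,0,0,-5.7,1,7.9,14.8,-2.7,0,0,-5.7,1], newtons=40)

```text
time: 1.4
ee_pos: [0.3016, -0.3074, 0.1934]
tcp_rot: [180.0, -0.0, -14.3]
wrist_force: [1.1, 0.9, -0.5]
opening: 0.0857
```

Run:
```python
from h import *
o=state(); print(to(.427,-.0715,.15,-14))
```

```text
t 1.4 pos [ 0.3016 -0.3074  0.1934] rot [ 1.7998e+02 -4.0000e-02 -1.4310e+01] F [ 1.1  0.9 -0.5] op 0.0857 q [-45.5 -12.  -10.2  91.7   0.  148.8]
[ 4.18  7.86 -1.45  0.01  0.01  0.05]
```

Emit:
apply_moves(targets=[4.18,7.9,-1,0,0,7.1,1,4.18,7.9,-1,0,0,7.1,1,4.18,7.9,-1,0,0,7.1,1,4.18,7.9,-1,0,0,7.1,1,4.18,7.9,-1,0,0,7.1,1])

```text
time: 1.9
ee_pos: [0.418, -0.0872, 0.1659]
tcp_rot: [180.0, -0.1, 29.0]
wrist_force: [0.9, 0.0, -0.0]
opening: 0.0855
```

Emit:
apply_moves(targets=[0,0,0,0,0,7.1,1,0,0,0,0,0,7.1,1,0,0,0,0,0,7.1,1,0,0,0,0,0,7.1,1,0,0,0,0,0,7.1,1])

```text
time: 2.4
ee_pos: [0.4175, -0.089, 0.1658]
tcp_rot: [180.0, -0.0, 71.6]
wrist_force: [0.5, 0.4, -0.0]
opening: 0.0852
```

Emit:
apply_moves(targets=[0,0,0,0,0,7.1,1,0,0,0,0,0,7.1,1,0,0,0,0,0,7.1,1,0,0,0,0,0,7.1,1,0,0,0,0,0,7.1,1])

```text
time: 2.9
ee_pos: [0.4174, -0.0892, 0.1659]
tcp_rot: [180.0, 0.0, 114.2]
wrist_force: [0.6, -0.1, 0.3]
opening: 0.0856
```

Emit:
apply_moves(targets=[0,0,0,0,0,7.1,1,0,0,0,0,0,7.1,1,0,0,0,0,0,7.1,1,0,0,0,0,0,7.1,1,0,0,0,0,0,7.1,1])

```text
time: 3.4
ee_pos: [0.4174, -0.0891, 0.1659]
tcp_rot: [180.0, 0.0, 156.8]
wrist_force: [1.0, -0.3, -0.2]
opening: 0.0852
```

Run:
```python
from h import *
c=shot('wrist','w1.png')
o=state(); print(to(.427,-.0715,.15,166))
```

```text
t 3.45 pos [ 0.4174 -0.0892  0.1658] rot [1.8000e+02 1.0000e-02 1.5726e+02] F [ 0.8  0.3 -0.5] op 0.0855 q [-12.1 -12.7 -13.9  88.8   0.   10.7]
[ 0.32  0.59 -0.53  0.    0.    1.46]
```

View pics/w1.png

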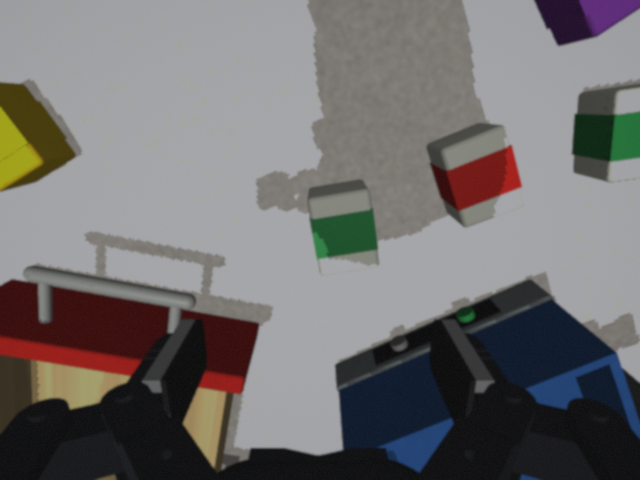

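Run:
```python
from h import *
c=camera('wrist')
print(proj(c,A([.427,-.0715,.042])))
for b in boxes(c): print(*b)
```

```text
[[346.00347767 234.84766198]]
green [625.4 139.5] [609, 116, 31, 47] [0.4367 0.1207] [436.6 121.6] [19.5 28.6] 74.5
green [466.  318.3] [457, 313, 17, 11] [ 0.5247 -0.0116] [525.  -11.9] [ 6.9 11.9] 0.6
red [ 88.8 298.1] [75, 291, 27, 18] [ 0.3989 -0.2669] [ 398.1 -266.2] [14.8 16.5] 15.9
red [130.1 301.4] [118, 298, 27, 9] [ 0.4132 -0.2399] [ 414.1 -239.7] [19.3  4.7] 56.4
red [221.6 380.4] [198, 369, 46, 24] [ 0.5033 -0.2095] [ 502.8 -209.9] [34.2 20.9] 51.8
```

Emit:
apply_moves(targets=[0.32,0.59,-1,0,0,1.46,1,0.32,0.59,-2.5,0,0,1.46,1,0.32,0.59,-4,0,0,1.46,1,0.32,0.59,-5.3,0,0,1.46,1,0.32,0.59,-5.3,0,0,1.46,1])

```text
time: 4.0
ee_pos: [0.4235, -0.0708, 0.0022]
tcp_rot: [-180.0, -0.5, 165.0]
wrist_force: [-0.2, 0.2, 0.5]
opening: 0.0851
```

Emit:
apply_moves(targets=[0,0,0,0,0,0,0.9,0,0,0,0,0,0,0,0,0,0,0,0,0,0,0,0,0,0,0,0,0,0,0,0,0,0,0,0])

```text
time: 4.5
ee_pos: [0.4285, -0.0717, 0.0089]
tcp_rot: [180.0, 0.2, 165.1]
wrist_force: [0.4, 0.1, 6.7]
opening: 0.0434
```

Run:
```python
from h import *
c=shot('wrist','w2.png')
o=state()
```

```text
t 4.55 pos [ 0.4285 -0.0717  0.0089] rot [179.98   0.2  165.14] F [-0.1  0.1  6.2] op 0.0436 q [ -9.5  -9.5 -28.6  70.6  -0.    5.4]
```

View pics/w2.png

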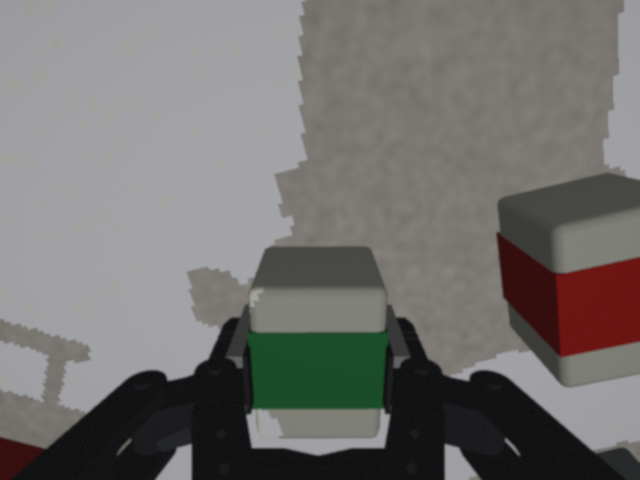

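Emit:
apply_moves(targets=[0,0,1.4,0,0,0,0,0,0,2.9,0,0,0,0,0.2,0,4.4,0,0,1,0,1.4,0,5.0,0,0,2,0,2.9,0.1,5.0,0,0,3.2,0])

```text
time: 5.05
ee_pos: [0.5164, -0.069, 0.1625]
tcp_rot: [-179.9, 0.5, -175.4]
wrist_force: [0.6, -0.7, -0.6]
opening: 0.0436
```

Run:
```python
from h import *
o=state(); print(to(.6792,-.0665,.16,184.5),to(.6792,-.0665,.053,184.5))
```

```text
t 5.05 pos [ 0.5164 -0.069   0.1625] rot [-179.89    0.48 -175.44] F [ 0.6 -0.7 -0.6] op 0.0436 q [ -7.6  -0.3  -3.   86.8  -0.  -12.2]
[ 5.43  0.08 -0.08  0.01  0.08 -0.01] [ 5.43  0.08 -3.65  0.01  0.08 -0.01]
```

Emit:
apply_moves(targets=[1.6,0,0,0,0,0,0,3.2,0,0,0,0,0,0,4.6,0.1,0,0,0,0,0,5.43,0.1,0,0,0,0,0,5.43,0.1,-1,0,0,0,0])

```text
time: 5.55
ee_pos: [0.682, -0.0655, 0.1303]
tcp_rot: [-179.9, 0.5, -175.6]
wrist_force: [-0.6, -0.4, -1.2]
opening: 0.0436
```

Run:
```python
from h import *
c=shot('wrist','w3.png')
o=state(); print(to(.6792,-.0665,.053,184.5))
```

```text
t 5.6 pos [ 0.678  -0.0653  0.1221] rot [ 1.7997e+02 -1.5000e-01 -1.7563e+02] F [ 0.8  0.3 -7. ] op 0.0434 q [-5.5 22.7 19.2 86.6  0.  -9.9]
[ 0.04 -0.04 -2.3  -0.   -0.02  0.02]
```

View pics/w3.png

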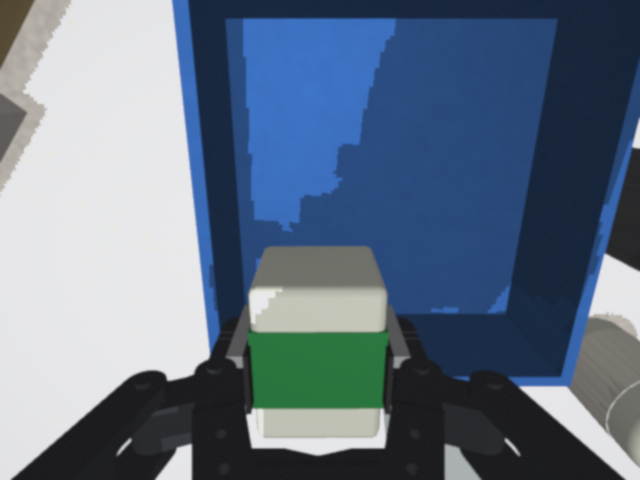

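Emit:
apply_moves(targets=[0.04,0,-0.9,0,0,0,0,0.04,0,-1.7,0,0,0,0,0.04,0,-2.2,0,0,0,0,0.04,0,-2.35,0,0,0,0,0.04,0,-2.35,0,0,0,0])

```text
time: 6.1
ee_pos: [0.678, -0.0653, 0.0581]
tcp_rot: [-180.0, 0.1, -175.6]
wrist_force: [-2.1, 1.2, 0.9]
opening: 0.0435
```

Emit:
apply_moves(targets=[0,0,0,0,0,0,0.65,0,0,0,0,0,0,0.65,0,0,0.1,0,0,0,0.65,0,0,1.3,0,0,0,0.65,0,0,2.8,0,0,0,0.65])

```text
time: 6.6
ee_pos: [0.6769, -0.0655, 0.1399]
tcp_rot: [180.0, -0.2, -175.6]
wrist_force: [1.6, -0.2, 1.0]
opening: 0.0555
```

Run:
```python
from h import *
c=shot('wrist','w4.png')
o=state(); print(to(.44,.1336,.14,165))
```

```text
t 6.65 pos [ 0.6796 -0.0658  0.1505] rot [-179.9     0.5  -175.64] F [-1.   0.3  6.7] op 0.0553 q [-5.5 22.4 21.8 89.  -0.  -9.9]
[-7.99  6.65 -0.35  0.02  0.08 -3.23]
```

View pics/w4.png

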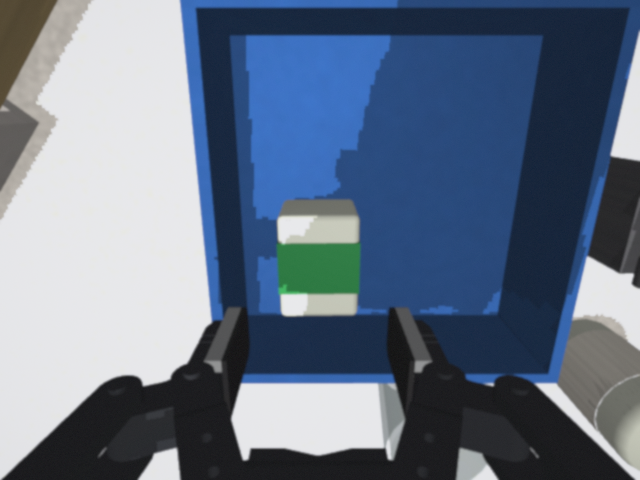

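Emit:
apply_moves(targets=[-1.5,0,0,0,0,-1,1,-3,0,0,0,0,-2,1,-4.4,0.6,0,0,0,-3.2,1,-5.4,1.8,0,0,0,-3.2,1,-6.4,3,0,0,0,-3.2,1])

```text
time: 7.15
ee_pos: [0.4848, 0.0247, 0.1412]
tcp_rot: [180.0, 0.1, 165.0]
wrist_force: [-0.0, 1.0, 0.4]
opening: 0.0853
```

Emit:
apply_moves(targets=[-0.8,1.3,0,0,0,0,1,-1.5,2.5,0,0,0,0,1,-1.6,3.7,0,0,0,0,1,-1.6,3.7,0,0,0,0,1])

```text
time: 7.55
ee_pos: [0.4376, 0.1385, 0.1415]
tcp_rot: [179.9, 0.1, 165.4]
wrist_force: [-0.1, -0.5, 0.3]
opening: 0.0851
```

```bash
cat >> h.py <<'E'
def topboxes():
    c=camera('top')
    for b in boxes(c):
        if b[0] in('green','red') and b[2][3]<20: print(b[0],b[1],b[3],b[5],'yaw',round(b[6]-90 if b[5][0]>b[5][1] else b[6],1))
    return c
E
python3 - <<'E'
from h import *
c=shot('wrist','w5.png'); topboxes()
o=state(); print(proj(c,A([.44,.1336,.042])))
E
```

```text
green [354.6 179.2] [ 0.6846 -0.0662] [26.5 47.5] yaw 5.2
green [233.9 192.4] [0.6571 0.2392] [44.1 25.3] yaw -13.8
red [235.3 237.3] [0.5436 0.2367] [45.4 28.1] yaw -9.9
red [319. 282.] [0.4274 0.029 ] [40.  24.9] yaw -1.2
t 7.65 pos [0.4382 0.136  0.141 ] rot [1.7998e+02 7.0000e-02 1.6527e+02] F [0.5 0.8 0.6] op 0.0852 q [ 17.3  -8.5 -13.   85.4  -0.   32. ]
[[310.9749545  248.49320136]]
```

View pics/w5.png

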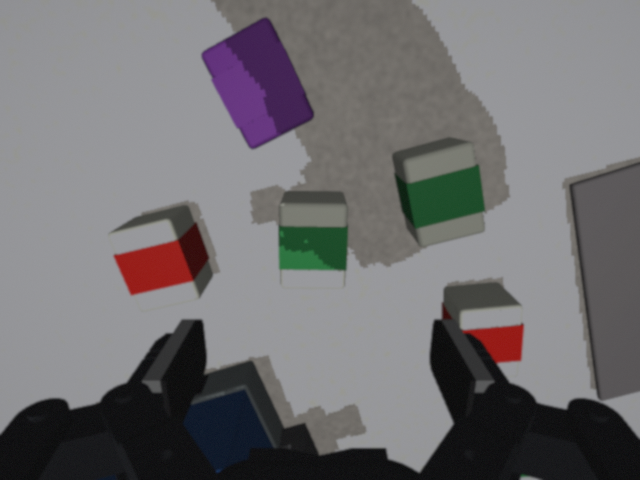

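Emit:
apply_moves(targets=[0.06,-0.08,-1.5,0,0,0,1,0.06,-0.08,-3,0,0,0,1,0.06,-0.08,-4,0,0,0,1,0.06,-0.08,-4.3,0,0,0,1,0.06,-0.08,-4.3,0,0,0,1])

```text
time: 8.15
ee_pos: [0.4397, 0.1321, 0.0109]
tcp_rot: [-179.9, -0.1, 165.1]
wrist_force: [0.4, -0.1, 0.0]
opening: 0.0853
```

Emit:
apply_moves(targets=[0,0,0,0,0,0,0,0,0,0,0,0,0,0,0,0,0,0,0,0,0,0,0,0,0,0,0,0,0,0,0,0,0,0,0])

```text
time: 8.65
ee_pos: [0.441, 0.1334, 0.0129]
tcp_rot: [179.9, 0.1, 165.2]
wrist_force: [-0.2, -0.8, 7.7]
opening: 0.0433
```

Run:
```python
from h import *
o=state(); print(to(.673,.0132,.18,184.5),to(.48,.03,.18,184.5))
```

```text
t 8.65 pos [0.441  0.1334 0.0129] rot [1.7993e+02 1.4000e-01 1.6518e+02] F [-0.2 -0.8  7.7] op 0.0433 q [ 16.8  -5.8 -24.9  70.7  -0.   31.7]
[ 7.73 -4.01  5.57 -0.01  0.02  3.22] [ 1.3  -3.45  5.57 -0.01  0.02  3.22]
```

Emit:
apply_moves(targets=[0,0,1.4,0,0,0,0,0,0,2.9,0,0,0,0,0,-0.4,4.4,0,0,1,0,0.5,-1.7,5.0,0,0,2,0,1.2,-3.0,5.0,0,0,3.2,0])

```text
time: 9.15
ee_pos: [0.4774, 0.0428, 0.1656]
tcp_rot: [180.0, 0.4, -175.2]
wrist_force: [1.2, 0.8, -1.7]
opening: 0.0434
```

Run:
```python
from h import *
o=state(); print(to(.673,.0132,.16,184.5))
```

```text
t 9.15 pos [0.4774 0.0428 0.1656] rot [ 179.99    0.37 -175.22] F [ 1.2  0.8 -1.7] op 0.0434 q [ 5.1 -5.9 -8.  87.5  0.   0.3]
[ 6.52 -0.99 -0.19 -0.01  0.06 -0.05]
```

Emit:
apply_moves(targets=[1.2,-0.8,0,0,0,0,0,2.8,-1,0,0,0,0,0,4.4,-1,0,0,0,0,0,5.8,-1,0,0,0,0,0,6.5,-1,0,0,0,0,0])

```text
time: 9.65
ee_pos: [0.6734, 0.0129, 0.16]
tcp_rot: [180.0, -0.0, -175.6]
wrist_force: [-0.4, -0.5, -1.1]
opening: 0.0436
```

Run:
```python
from h import *
o=state(); print(to(.673,.0132,.057,184.5))
```

```text
t 9.65 pos [0.6734 0.0129 0.16  ] rot [ 1.8000e+02 -3.0000e-02 -1.7564e+02] F [-0.4 -0.5 -1.1] op 0.0436 q [ 1.1 21.7 22.  90.3 -0.  -3.3]
[-0.01  0.01 -3.43  0.   -0.    0.02]
```

Emit:
apply_moves(targets=[0,0,-1.3,0,0,0,0,0,0,-2.6,0,0,0,0,0,0,-3.2,0,0,0,0,0,0,-3.4,0,0,0,0,0,0,-3.4,0,0,0,0])

```text
time: 10.15
ee_pos: [0.6708, 0.0131, 0.0603]
tcp_rot: [-180.0, 0.0, -175.6]
wrist_force: [-1.2, -0.9, 0.2]
opening: 0.0437
```

Emit:
apply_moves(targets=[0,0,0,0,0,0,0.65,0,0,0,0,0,0,0.65,0,0,0.1,0,0,0,0.65,0,0,1.3,0,0,0,0.65,0,0,2.8,0,0,0,0.65])

```text
time: 10.65
ee_pos: [0.6698, 0.0134, 0.1423]
tcp_rot: [180.0, -0.2, -175.6]
wrist_force: [1.1, -0.4, -0.2]
opening: 0.0554
```

Emit:
apply_moves(targets=[-1.5,0.1,0.2,0,0,-0.5,1,-3,0.3,0.2,0,0,-0.5,1,-4.6,0.5,0.2,0,0,-0.5,1,-6,1,0.2,0,0,-0.5,1,-7,2.2,0.2,0,0,-0.9,1])

```text
time: 11.15
ee_pos: [0.4589, 0.0785, 0.1499]
tcp_rot: [180.0, 0.1, 178.8]
wrist_force: [0.8, 1.5, 0.8]
opening: 0.0856
```

Run:
```python
from h import *
c=topboxes(); crop(c,270,130,400,250,'t3.png')
o=state(); print(to(.4287,.2219,.15,179))
```

```text
green [354.6 179.2] [ 0.6846 -0.0662] [26.9 47.1] yaw 6.0
green [323.  182.4] [0.6779 0.0138] [27.2 45.3] yaw 4.1
green [233.9 192.4] [0.6571 0.2391] [43.6 25.3] yaw -13.8
red [234.5 236.2] [0.5463 0.2386] [45.9 25.9] yaw -8.3
t 11.2 pos [0.4559 0.0829 0.1504] rot [ 1.7987e+02 -4.0000e-02  1.7876e+02] F [3.6 3.  2.6] op 0.0856 q [ 10.2  -7.7 -11.3  86.4   0.1  11.5]
[-0.91  4.63 -0.01 -0.02 -0.01  0.04]
```

View pics/t3.png

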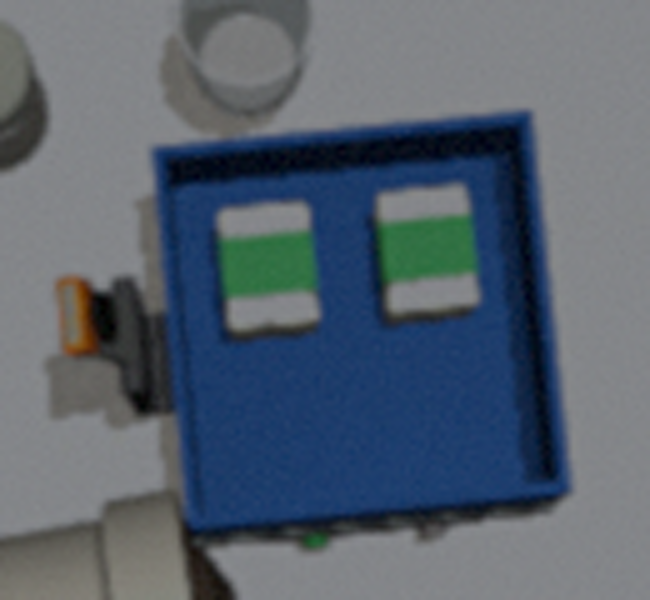

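Two greens sit flat in the chamber's far half (crop 265,265 and 428,250). Next: green at (0.429, 0.222).

Emit:
apply_moves(targets=[-0.4,1.5,0,0,0,0,1,-0.9,3,0,0,0,0,1,-0.9,4.3,0,0,0,0,1,-0.9,4.6,0,0,0,0,1])

```text
time: 11.6
ee_pos: [0.4334, 0.2205, 0.1498]
tcp_rot: [179.9, 0.0, 179.2]
wrist_force: [-0.9, -0.9, 0.2]
opening: 0.0854
```

Run:
```python
from h import *
c=shot('wrist','w6.png')
o=state(); print(to(.4287,.2219,.012,179),proj(c,A([.4287,.2219,.042])))
for b in boxes(c): print(*b)
```

```text
t 11.65 pos [0.4336 0.22   0.1496] rot [1.7995e+02 2.0000e-02 1.7918e+02] F [-0.2  0.5  0.3] op 0.085 q [26.9 -4.7 -8.6 86.   0.  27.7]
[-0.16  0.06 -4.59 -0.01  0.   -0.03] [[319.1513363  232.52340803]]
green [ 35.9 359.1] [28, 355, 16, 9] [0.5243 0.01  ] [524.5  10.4] [ 6.1 12. ] 10.6
```

View pics/w6.png

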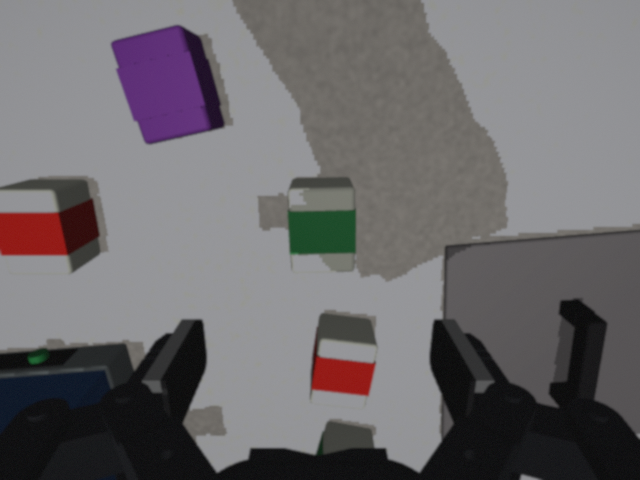

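Emit:
apply_moves(targets=[-0.16,0.04,-1.5,0,0,0,1,-0.16,0.04,-3,0,0,0,1,-0.16,0.04,-4.2,0,0,0,1,-0.16,0.04,-4.55,0,0,0,1,-0.16,0.04,-4.55,0,0,0,1])

```text
time: 12.15
ee_pos: [0.4286, 0.2174, 0.0121]
tcp_rot: [-179.9, -0.1, 178.9]
wrist_force: [-0.1, -0.4, -0.2]
opening: 0.0854
```

Emit:
apply_moves(targets=[0,0,0,0,0,0,0,0,0,0,0,0,0,0,0,0,0,0,0,0,0,0,0,0,0,0,0,0,0,0,0,0,0,0,0])

```text
time: 12.65
ee_pos: [0.4303, 0.2189, 0.0146]
tcp_rot: [179.9, 0.2, 179.0]
wrist_force: [-0.9, -0.3, 7.8]
opening: 0.0437
```

Emit:
apply_moves(targets=[0,0,1.4,0,0,0,0,0,0,2.9,0,0,0,0,0,-0.4,4.4,0,0,0,0,0.2,-1.7,5.0,0,0,0.5,0,0.5,-3.2,5.0,0,0,0.9,0])

```text
time: 13.15
ee_pos: [0.4454, 0.1225, 0.1668]
tcp_rot: [179.9, 0.3, -175.3]
wrist_force: [0.9, -0.0, -1.2]
opening: 0.0432
```

Run:
```python
from h import *
o=state(); print(to(.6044,-.0724,.16,184.5))
```

```text
t 13.15 pos [0.4454 0.1225 0.1668] rot [ 179.93    0.35 -175.34] F [ 0.9 -0.  -1.2] op 0.0432 q [ 15.4  -8.3 -10.   87.9   0.   10.7]
[ 5.3  -6.5  -0.23 -0.02  0.06 -0.03]
```

Emit:
apply_moves(targets=[0.3,-1.6,0,0,0,0,0,0.8,-3.1,0,0,0,0,0,1.6,-4.5,0,0,0,0,0,2.6,-5.8,0,0,0,0,0,4,-6.5,0,0,0,0,0])

```text
time: 13.65
ee_pos: [0.5644, -0.0758, 0.1639]
tcp_rot: [-180.0, 0.1, -175.8]
wrist_force: [1.7, 0.6, -1.4]
opening: 0.0433
```

Emit:
apply_moves(targets=[1.3,0,-0.2,0,0,0,0,1.3,0,-0.2,0,0,0,0,1.3,0,-0.2,0,0,0,0])

```text
time: 13.95
ee_pos: [0.6031, -0.0727, 0.1558]
tcp_rot: [180.0, -0.1, -175.6]
wrist_force: [0.4, 0.1, -0.8]
opening: 0.0437
```

Run:
```python
from h import *
c=shot('wrist','w7.png')
o=state(); print(to(.6044,-.0724,.0586,184.5))
```

```text
t 14.0 pos [ 0.6027 -0.0725  0.1567] rot [ 1.7999e+02 -5.0000e-02 -1.7562e+02] F [-0.6 -1.2 -1.3] op 0.0436 q [ -6.9  12.    9.7  87.7  -0.  -11.2]
[ 0.06  0.   -3.27 -0.   -0.01  0.02]
```

View pics/w7.png

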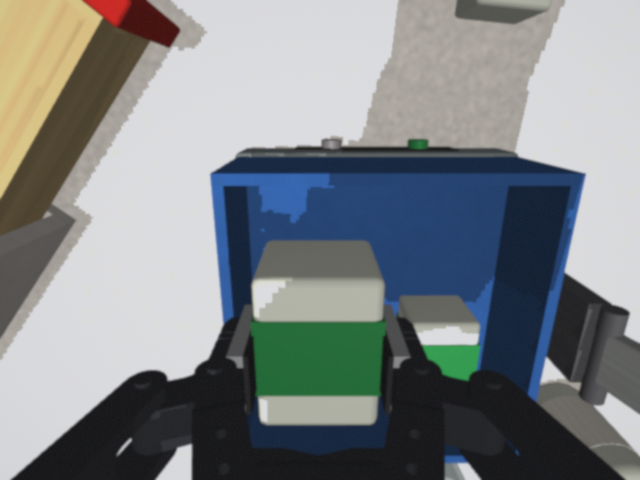

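Emit:
apply_moves(targets=[0,0,-1.3,0,0,0,0,0,0,-2.5,0,0,0,0,0,0,-3.1,0,0,0,0,0,0,-3.25,0,0,0,0,0,0,-3.25,0,0,0,0])

```text
time: 14.5
ee_pos: [0.6027, -0.0724, 0.0605]
tcp_rot: [-180.0, 0.1, -175.6]
wrist_force: [-0.8, -0.1, -1.1]
opening: 0.0434
```

Emit:
apply_moves(targets=[0,0,0,0,0,0,0.65,0,0,0,0,0,0,0.65,0,0,0.1,0,0,0,0.65,0,0,1.3,0,0,0,0.65,0,0,2.8,0,0,0,0.65])

```text
time: 15.0
ee_pos: [0.6021, -0.0725, 0.1429]
tcp_rot: [180.0, -0.2, -175.6]
wrist_force: [1.4, -0.4, 1.1]
opening: 0.0557
```

Emit:
apply_moves(targets=[-1.3,0.1,0.4,0,0,-0.7,1,-2.7,0.7,0.4,0,0,-1.5,1,-3.7,1.9,0.4,0,0,-2.2,1,-4.2,3.4,0.4,0,0,-3,1,-4.2,5,0.4,0,0,-3,1])

```text
time: 15.5
ee_pos: [0.4758, 0.0781, 0.1569]
tcp_rot: [180.0, 0.1, 166.1]
wrist_force: [2.1, -0.1, 0.2]
opening: 0.0852
```

Run:
```python
from h import *
c=topboxes(); crop(c,220,130,400,250,'t4.png')
o=state(); print(to(.6571,.2391,.15,165.5),to(.5,.2,.15,165.5))
```

```text
green [354.6 179.2] [ 0.6846 -0.0663] [27.  46.9] yaw 5.2
green [323.  182.4] [0.678  0.0139] [27.2 45.8] yaw 4.1
green [233.9 192.4] [0.6572 0.2392] [43.2 25.6] yaw -13.8
green [358.5 209.7] [ 0.6069 -0.0742] [27.1 47. ] yaw 5.2
red [323.4 282. ] [0.4273 0.0179] [20.  27.4] yaw 88.8
t 15.55 pos [0.4763 0.0842 0.1567] rot [1.7980e+02 1.0000e-01 1.6648e+02] F [-1.7  4.3 -0.2] op 0.0853 q [ 9.9 -5.1 -8.3 86.7  0.1 23.5]
[ 6.03  5.16 -0.22 -0.03  0.02 -0.16] [ 0.79  3.86 -0.22 -0.03  0.02 -0.16]
```

View pics/t4.png

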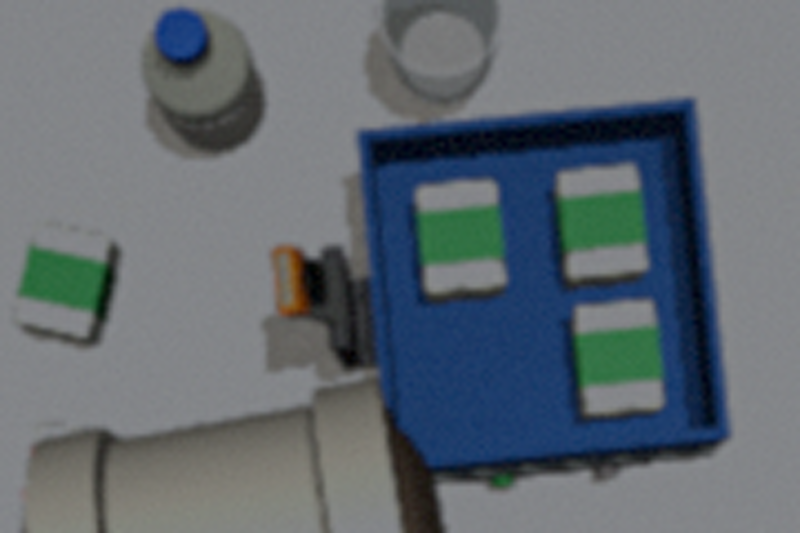

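Emit:
apply_moves(targets=[0,1.6,0,0,0,0,1,0.3,3.1,0,0,0,0,1,0.9,4.5,0,0,0,0,1,2.3,5.1,0,0,0,0,1,3.8,5.1,0,0,0,0,1])

```text
time: 16.05
ee_pos: [0.592, 0.2336, 0.1562]
tcp_rot: [179.9, 0.1, 166.6]
wrist_force: [0.3, -0.4, 1.4]
opening: 0.0857
```

Run:
```python
from h import *
o=state(); print(to(.6571,.2391,.15,165.5))
```

```text
t 16.05 pos [0.592  0.2336 0.1562] rot [1.7992e+02 7.0000e-02 1.6662e+02] F [ 0.3 -0.4  1.4] op 0.0857 q [21.5 16.  14.4 88.3  0.  34.9]
[ 2.17  0.18 -0.21 -0.01  0.01 -0.19]
```

Emit:
apply_moves(targets=[1.3,0.1,0,0,0,0,1,2.15,0.2,0,0,0,0,1,2.15,0.2,0,0,0,0,1])

```text
time: 16.35
ee_pos: [0.658, 0.2362, 0.1536]
tcp_rot: [-180.0, -0.0, 166.3]
wrist_force: [-0.7, -0.1, -0.9]
opening: 0.0855
```

Run:
```python
from h import *
c=shot('wrist','w8.png')
o=state(); print(to(.6571,.2391,.012,165.5),proj(c,A([.6571,.2391,.042])))
```

```text
t 16.4 pos [0.6566 0.2362 0.1542] rot [-1.7996e+02 -6.0000e-02  1.6634e+02] F [ 0.2 -0.  -0.4] op 0.0852 q [19.8 25.4 26.3 90.9  0.  33.4]
[ 0.02  0.1  -4.74  0.   -0.01 -0.14] [[321.49881884 235.60049434]]
```

View pics/w8.png

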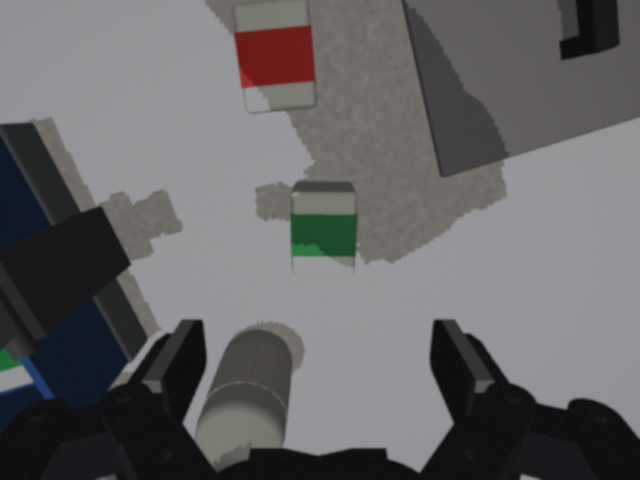

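Emit:
apply_moves(targets=[0,0.06,-1.5,0,0,0,1,0,0.06,-3,0,0,0,1,0,0.06,-4.3,0,0,0,1,0,0.06,-4.7,0,0,0,1,0,0.06,-4.7,0,0,0,1])

```text
time: 16.9
ee_pos: [0.6542, 0.2378, 0.0135]
tcp_rot: [-179.9, -0.1, 166.4]
wrist_force: [-0.2, 0.7, 0.7]
opening: 0.0853
```

Emit:
apply_moves(targets=[0,0,0,0,0,0,0,0,0,0,0,0,0,0,0,0,0,0,0,0,0,0,0,0,0,0,0,0,0,0,0,0,0,0,0])

```text
time: 17.4
ee_pos: [0.6568, 0.2386, 0.0168]
tcp_rot: [179.9, 0.2, 166.4]
wrist_force: [-0.3, 0.4, 6.3]
opening: 0.0435
```

Emit:
apply_moves(targets=[0,0,1.4,0,0,0,0,0,0,2.9,0,0,0,0,-0.4,0,4.4,0,0,0,0,-2,0,4.8,0,0,1.2,0,-3.6,-0.3,4.8,0,0,2,0])

```text
time: 17.9
ee_pos: [0.5483, 0.2302, 0.1617]
tcp_rot: [179.9, 0.3, 178.6]
wrist_force: [-0.7, -0.6, -0.8]
opening: 0.0428
```

Run:
```python
from h import *
o=state(); print(to(.48,.05,.16,184.5),to(.5982,.0073,.16,184.5))
```

```text
t 17.9 pos [0.5483 0.2302 0.1617] rot [179.85   0.3  178.64] F [-0.7 -0.6 -0.8] op 0.0428 q [22.8  9.9  7.8 87.6  0.  24.1]
[-2.28 -6.01 -0.06 -0.03  0.05  0.98] [ 1.66 -7.43 -0.06 -0.03  0.05  0.98]
```

Emit:
apply_moves(targets=[-1,-1.2,0.3,0,0,0.5,0,-2.1,-2.4,0.3,0,0,1,0,-2.3,-4,0.2,0,0,1,0,-1.9,-5.6,0,0,0,1,0,-1,-6.9,0,0,0,1,0])

```text
time: 18.4
ee_pos: [0.5165, 0.0202, 0.1596]
tcp_rot: [-180.0, 0.1, -175.6]
wrist_force: [1.6, 1.0, -0.7]
opening: 0.0434
```

Run:
```python
from h import *
o=state(); print(to(.5982,.0073,.16,184.5))
```

```text
t 18.4 pos [0.5165 0.0202 0.1596] rot [-1.7999e+02  1.0000e-01 -1.7560e+02] F [ 1.6  1.  -0.7] op 0.0434 q [ 2.2 -0.5 -3.5 86.9 -0.  -2.2]
[ 2.72 -0.43  0.01  0.    0.02  0.02]
```

Emit:
apply_moves(targets=[1.5,-0.4,0,0,0,0,0,2.6,-0.4,0,0,0,0,0,2.7,-0.4,0,0,0,0,0])

```text
time: 18.7
ee_pos: [0.6013, 0.0092, 0.1574]
tcp_rot: [180.0, 0.0, -175.7]
wrist_force: [-1.7, 0.7, -2.1]
opening: 0.0434
```

Run:
```python
from h import *
c=shot('wrist','w9.png')
o=state(); print(to(.5982,.0073,.061,184.5))
```

```text
t 18.75 pos [0.6    0.0096 0.1576] rot [ 1.8000e+02 -4.0000e-02 -1.7568e+02] F [-0.3  0.3 -3.2] op 0.0431 q [ 0.9 11.1  8.7 87.7 -0.  -3.4]
[-0.06 -0.08 -3.22  0.   -0.01  0.03]
```

View pics/w9.png

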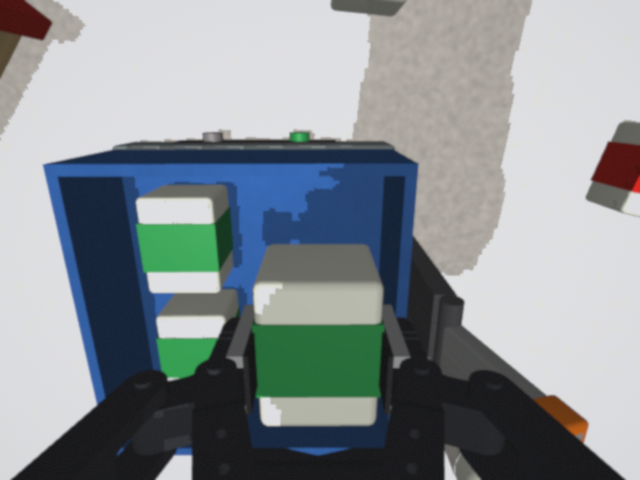

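Emit:
apply_moves(targets=[-0.1,-0.08,-1.3,0,0,0,0,-0.1,-0.08,-2.4,0,0,0,0,-0.1,-0.08,-3.0,0,0,0,0,-0.1,-0.08,-3.2,0,0,0,0,-0.1,-0.08,-3.2,0,0,0,0])

```text
time: 19.25
ee_pos: [0.595, 0.0079, 0.0627]
tcp_rot: [-180.0, -0.0, -175.6]
wrist_force: [-0.6, 0.7, -1.9]
opening: 0.0434
```

Emit:
apply_moves(targets=[0,0,0,0,0,0,0.65,0,0,0,0,0,0,0.65,0,0,0.1,0,0,0,0.65,0,0,1.3,0,0,0,0.65,0,0,2.8,0,0,0,0.65])

```text
time: 19.75
ee_pos: [0.5946, 0.0077, 0.1461]
tcp_rot: [180.0, -0.2, -175.6]
wrist_force: [1.0, -0.5, 0.8]
opening: 0.0554
```

Emit:
apply_moves(targets=[-1.5,0,0.4,0,0,-0.7,1,-3,0,0.4,0,0,-0.9,1,-4.5,0,0.4,0,0,-0.9,1,-5.6,0.4,0.4,0,0,-0.9,1,-5.7,0.7,0.4,0,0,-0.9,1])

```text
time: 20.25
ee_pos: [0.4222, 0.0289, 0.1598]
tcp_rot: [180.0, 0.1, 178.9]
wrist_force: [1.5, -0.3, 0.9]
opening: 0.0857
```

Run:
```python
from h import *
c=topboxes(); crop(c,220,130,400,250,'t5.png'); w=shot('wrist','w10.png'); print(proj(w,A([.4274,.029,.042])))
o=state(); print(to(.4274,.029,.012,179))
```

```text
green [354.6 179.2] [ 0.6846 -0.0662] [26.8 47.3] yaw 5.2
green [322.9 182.5] [0.6779 0.014 ] [27.2 45.8] yaw 4.1
green [358.5 209.7] [ 0.6068 -0.0742] [27.1 47. ] yaw 5.2
green [325.5 212.6] [0.6013 0.009 ] [26.6 46.3] yaw 3.3
red [235.3 237.3] [0.5435 0.2368] [45.5 28. ] yaw -8.7
red [ 11.3 406.9] [0.1375 0.7903] [45.4 31.1] yaw -24.1
[[316.1042983  239.45426584]]
t 20.35 pos [0.4248 0.0294 0.1595] rot [1.7998e+02 1.7000e-01 1.7904e+02] F [ 0.4 -0.5  0.6] op 0.0853 q [  4.  -13.1 -14.9  88.    0.    4.9]
[ 0.09 -0.01 -4.92 -0.    0.03 -0.01]
```

View pics/t5.png

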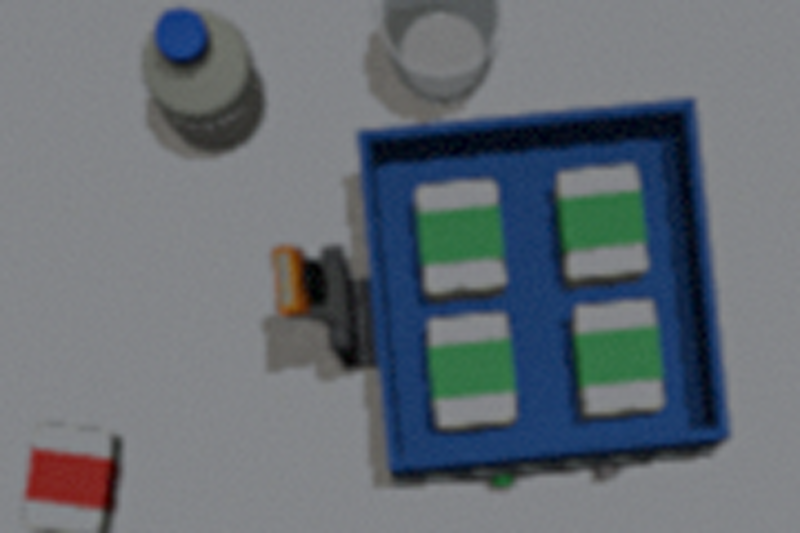

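View pics/w10.png

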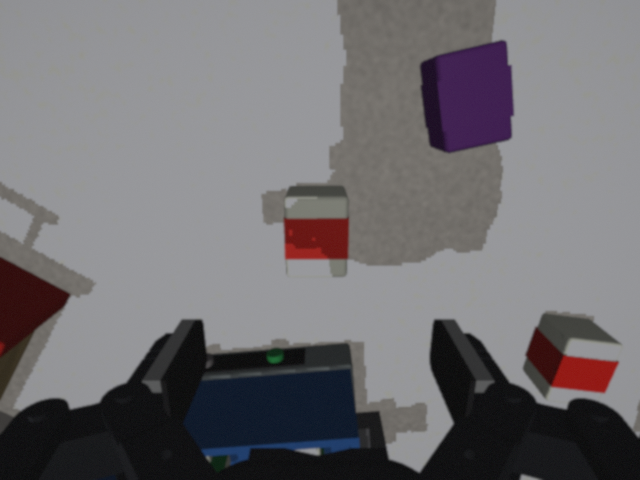

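Emit:
apply_moves(targets=[0.1,0,-1.5,0,0,0,1,0.1,0,-3,0,0,0,1,0.1,0,-4.4,0,0,0,1,0.1,0,-4.85,0,0,0,1,0.1,0,-4.85,0,0,0,1])

```text
time: 20.85
ee_pos: [0.4271, 0.0285, 0.0115]
tcp_rot: [-180.0, -0.2, 179.0]
wrist_force: [-0.0, -0.5, 1.4]
opening: 0.0854
```

Emit:
apply_moves(targets=[0,0,0,0,0,0,0,0,0,0,0,0,0,0,0,0,0,0,0,0,0,0,0,0,0,0,0,0,0,0,0,0,0,0,0])

```text
time: 21.35
ee_pos: [0.429, 0.0288, 0.0146]
tcp_rot: [180.0, 0.2, 179.0]
wrist_force: [0.7, -0.5, 6.3]
opening: 0.0435
```

Emit:
apply_moves(targets=[0,0,1.4,0,0,0,0,0,0,2.9,0,0,0,0,0,-0.4,4.4,0,0,-1.4,0,0,-2,4.6,0,0,-2.8,0,0,-3.6,4.6,0,0,-4.2,0])

```text
time: 21.85
ee_pos: [0.4288, -0.0801, 0.1538]
tcp_rot: [179.9, 0.3, 153.6]
wrist_force: [0.9, 0.3, -0.9]
opening: 0.0436
```

Run:
```python
from h import *
o=state(); print(to(.457,-.3288,.16,145.3))
```

```text
t 21.85 pos [ 0.4288 -0.0801  0.1538] rot [179.92   0.29 153.6 ] F [ 0.9  0.3 -0.9] op 0.0436 q [-10.6 -11.8 -14.5  87.    0.   15.8]
[ 0.94 -8.29  0.21  0.01  0.05 -1.38]
```

Emit:
apply_moves(targets=[0.2,-1.6,0.1,0,0,-0.7,0,0.4,-3.2,0.1,0,0,-1.4,0,0.6,-4.8,0.1,0,0,-1.4,0,0.8,-6.4,0.1,0,0,-1.4,0,0.94,-7.7,0.1,0,0,-1.4,0])

```text
time: 22.35
ee_pos: [0.4557, -0.313, 0.1542]
tcp_rot: [-180.0, 0.1, 145.3]
wrist_force: [0.7, -0.6, -1.7]
opening: 0.0434
```

Emit:
apply_moves(targets=[0,-0.6,0,0,0,0,0,0,-0.6,0,0,0,0,0])

```text
time: 22.55
ee_pos: [0.4555, -0.33, 0.1535]
tcp_rot: [-180.0, -0.0, 145.2]
wrist_force: [0.4, 0.7, -0.9]
opening: 0.0431
```

Run:
```python
from h import *
c=shot('wrist','w11.png');print(proj(c,A([np.r_[inframe(DRP,x,y),.022] for x,y in [(-.1025,-.084),(-.1025,.084),(0,.084),(0,-.084)]])))
o=state(); print(to(.457,-.3288,.040,145.3))
```

```text
[[253.00204801 156.21846615]
 [499.72775536 155.73936088]
 [479.94095046 291.8642282 ]
 [260.36901714 292.30453291]]
t 22.6 pos [ 0.4555 -0.3286  0.1537] rot [ 1.7998e+02 -4.0000e-02  1.4529e+02] F [ 0.7  0.2 -1.7] op 0.0433 q [-35.8   5.7   2.3  86.6   0.   -1.1]
[ 0.05 -0.01 -3.79 -0.01 -0.    0.  ]
```

View pics/w11.png

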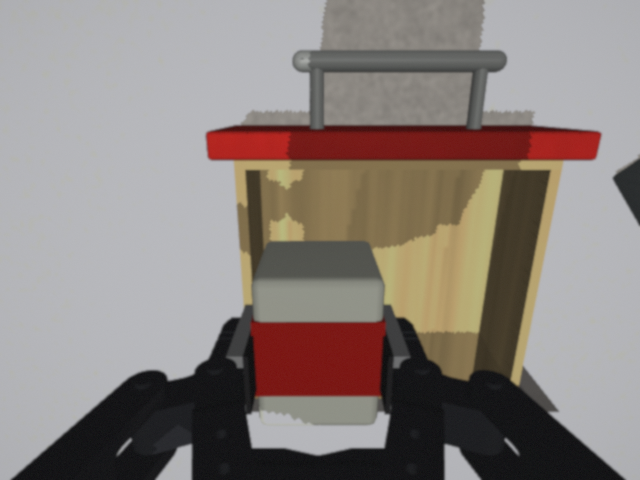

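Emit:
apply_moves(targets=[0.12,0.1,-1.3,0,0,0,0,0.12,0.1,-2.6,0,0,0,0,0.12,0.1,-3.5,0,0,0,0,0.12,0.1,-3.8,0,0,0,0,0.12,0.1,-3.8,0,0,0,0])

```text
time: 23.1
ee_pos: [0.4593, -0.3239, 0.0396]
tcp_rot: [180.0, -0.1, 145.4]
wrist_force: [-0.3, 0.2, -1.6]
opening: 0.0432
```

Emit:
apply_moves(targets=[0,0,0,0,0,0,0.63,0,0,0,0,0,0,0.63,0,0,0.1,0,0,0,0.63,0,0,1.3,0,0,0,0.63,0,0,2.8,0,0,0,0.63])

```text
time: 23.6
ee_pos: [0.4586, -0.3247, 0.1239]
tcp_rot: [180.0, -0.2, 145.4]
wrist_force: [0.7, -0.1, -0.4]
opening: 0.0536
```

Emit:
apply_moves(targets=[0,0.5,1.2,0,0,0,1,0,2,1.3,0,0,0,1,0,3.6,1.3,0,0,0,1,0,5.2,1.3,0,0,1,1,0,6.8,1.3,0,0,2,1])

```text
time: 24.1
ee_pos: [0.4594, -0.1198, 0.164]
tcp_rot: [180.0, 0.1, 157.6]
wrist_force: [1.6, -0.2, -0.3]
opening: 0.0851
```

Run:
```python
from h import *
c=topboxes(); crop(c,370,180,530,320,'t6.png')
o=state(); print(to(.5435,.2368,.16,171))
```

```text
green [354.6 179.2] [ 0.6845 -0.0662] [26.6 47.1] yaw 6.0
green [323.  182.4] [0.6779 0.0138] [27.1 46. ] yaw 3.6
green [358.4 209.7] [ 0.6069 -0.0739] [27.1 47. ] yaw 5.2
green [325.5 212.6] [0.6013 0.0091] [26.8 46.3] yaw 3.3
red [235.3 237.3] [0.5435 0.2368] [45.5 28. ] yaw -8.7
t 24.15 pos [ 0.4592 -0.1144  0.1643] rot [1.7985e+02 5.0000e-02 1.5814e+02] F [3.7 3.  1.8] op 0.0852 q [-14.1  -6.4  -8.6  87.7   0.1   7.8]
[ 2.810e+00  1.171e+01 -1.400e-01 -2.000e-02  1.000e-02  2.140e+00]
```

View pics/t6.png

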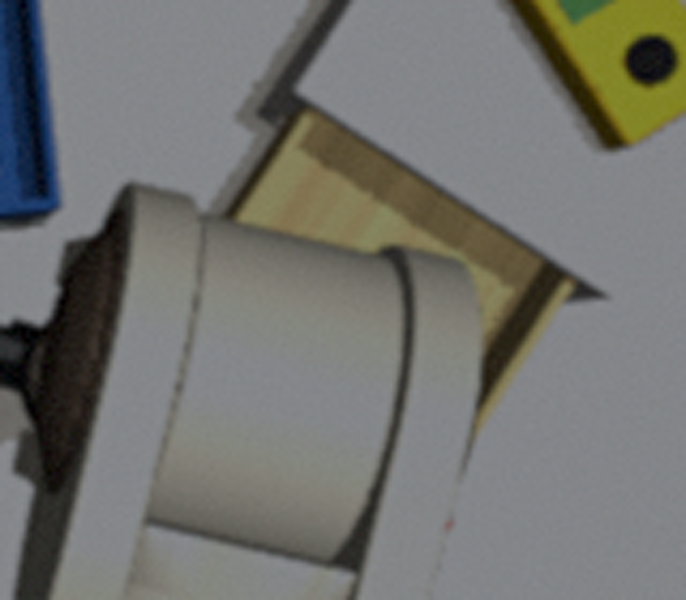

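Emit:
apply_moves(targets=[0,1.6,0,0,0,1,1,0,3.2,0,0,0,2,1,0,4.8,0,0,0,2,1,0.2,6.4,0,0,0,2,1,0.6,7.9,0,0,0,2,1])

```text
time: 24.65
ee_pos: [0.4773, 0.1178, 0.1644]
tcp_rot: [179.9, 0.1, 169.4]
wrist_force: [2.0, -0.8, 0.5]
opening: 0.0851
```

Emit:
apply_moves(targets=[0.8,1.3,0,0,0,0,1,1.6,2.6,0,0,0,0,1,2.2,3.6,0,0,0,0,1,2.2,3.6,0,0,0,0,1])

```text
time: 25.05
ee_pos: [0.5448, 0.227, 0.1623]
tcp_rot: [180.0, -0.0, 169.5]
wrist_force: [-0.9, -0.8, -1.0]
opening: 0.0852
```

Run:
```python
from h import *
c=topboxes(); crop(c,370,180,530,320,'t7.png'); w=shot('wrist','w12.png'); print(proj(w,A([.5435,.2368,.042])))
o=state(); print(to(.5435,.2368,.012,171))
```

```text
green [354.6 179.2] [ 0.6846 -0.0662] [26.5 47.3] yaw 5.2
green [323.  182.4] [0.6779 0.0139] [26.9 46. ] yaw 3.6
green [358.5 209.7] [ 0.6069 -0.0742] [27.1 47. ] yaw 5.2
green [325.6 212.6] [0.6013 0.0089] [26.4 45.8] yaw 4.1
red [461.7 266.3] [ 0.4593 -0.3288] [46.6 28.2] yaw -33.9
[[333.78535399 230.16247163]]
t 25.15 pos [0.5435 0.2241 0.163 ] rot [-1.7998e+02 -1.0000e-02  1.6943e+02] F [ 0.2 -1.   0.1] op 0.0852 q [22.4  9.4  7.3 88.  -0.  33. ]
[ 0.    0.42 -5.03  0.   -0.    0.26]
```

View pics/t7.png

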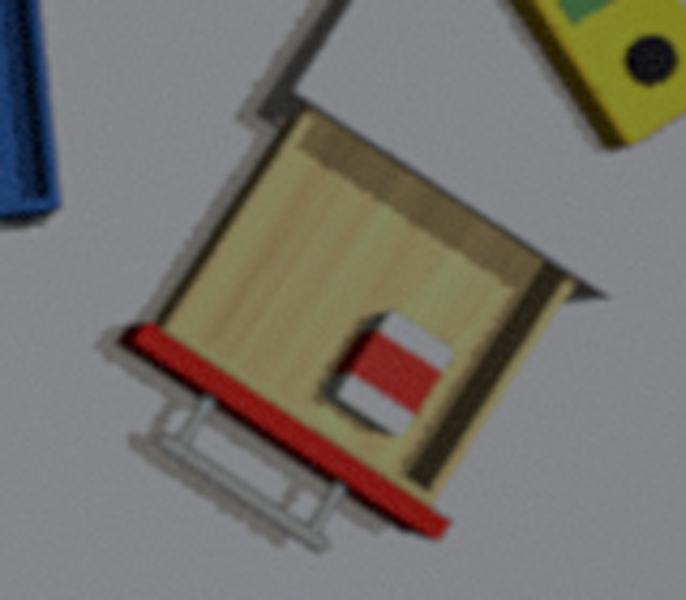

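View pics/w12.png

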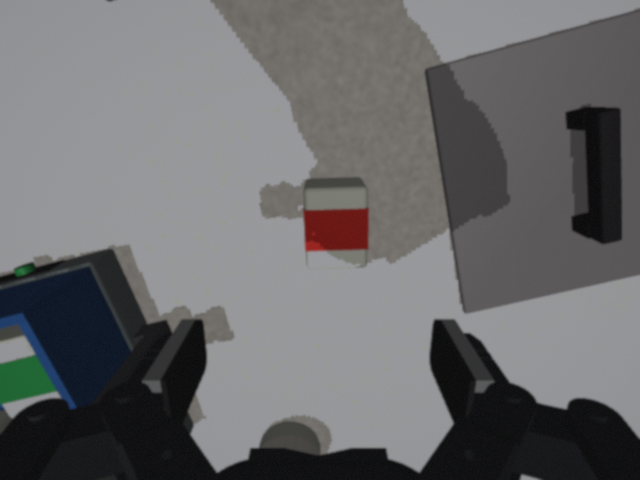

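Emit:
apply_moves(targets=[0,0.42,-1.4,0,0,0.2,1,0,0.42,-2.9,0,0,0.2,1,0,0.42,-4.4,0,0,0.2,1,0,0.42,-5.0,0,0,0.2,1,0,0.42,-5.0,0,0,0.2,1])

```text
time: 25.65
ee_pos: [0.5414, 0.2344, 0.0104]
tcp_rot: [-179.9, -0.2, 170.5]
wrist_force: [-0.3, 0.4, -0.4]
opening: 0.0851
```

Emit:
apply_moves(targets=[0,0,0,0,0,0,0,0,0,0,0,0,0,0,0,0,0,0,0,0,0,0,0,0,0,0,0,0,0,0,0,0,0,0,0])

```text
time: 26.15
ee_pos: [0.5446, 0.2366, 0.015]
tcp_rot: [179.9, 0.2, 170.6]
wrist_force: [-0.5, -0.6, 7.5]
opening: 0.0433
```

Emit:
apply_moves(targets=[0,0,1.4,0,0,0,0,0,0,2.9,0,0,0,0,-0.2,-0.3,4.4,0,0,0,0,-1,-1.5,5,0,0,-1,0,-1.9,-2.8,5,0,0,-2.2,0])

```text
time: 26.65
ee_pos: [0.4875, 0.1525, 0.1667]
tcp_rot: [179.8, 0.3, 157.2]
wrist_force: [0.5, -1.6, -1.0]
opening: 0.0433
```

Run:
```python
from h import *
print(inframe(DRP,-.048,.041))
o=state(); print(to(*inframe(DRP,-.048,.041),.16,145.3))
```

```text
[ 0.50355624 -0.26497231]
t 26.65 pos [0.4875 0.1525 0.1667] rot [179.77   0.28 157.22] F [ 0.5 -1.6 -1. ] op 0.0433 q [17.4 -1.6 -3.8 87.4 -0.  40.2]
[ 5.400e-01 -1.391e+01 -2.200e-01 -1.000e-02  6.000e-02 -1.990e+00]
```

Emit:
apply_moves(targets=[-0.4,-1.6,0,0,0,-1,0,-0.7,-3.2,0,0,0,-2,0,-0.7,-4.8,0,0,0,-2,0,-0.7,-6.4,0,0,0,-2,0,-0.7,-8,0,0,0,-2,0])

```text
time: 27.15
ee_pos: [0.4652, -0.0895, 0.1639]
tcp_rot: [180.0, 0.1, 145.4]
wrist_force: [1.0, 0.5, -1.3]
opening: 0.0435
```

Emit:
apply_moves(targets=[0.1,-1.6,0,0,0,0,0,0.3,-3.2,0,0,0,0,0,0.6,-4.7,0,0,0,0,0,1.2,-5.9,0,0,0,0,0,1.2,-5.9,0,0,0,0,0])

```text
time: 27.65
ee_pos: [0.5022, -0.2686, 0.1619]
tcp_rot: [-180.0, 0.0, 145.2]
wrist_force: [-1.4, 0.1, -1.9]
opening: 0.0432
```

Run:
```python
from h import *
c=shot('wrist','w13.png')
o=state(); print(to(*inframe(DRP,-.048,.041),.041,145.3))
```

```text
t 27.7 pos [ 0.5016 -0.2665  0.1622] rot [-1.7999e+02 -5.0000e-02  1.4522e+02] F [-1.1  0.4  0.2] op 0.0434 q [-28.    6.6   4.2  87.6  -0.    6.8]
[ 0.07  0.05 -4.04 -0.   -0.01  0.01]
```

View pics/w13.png

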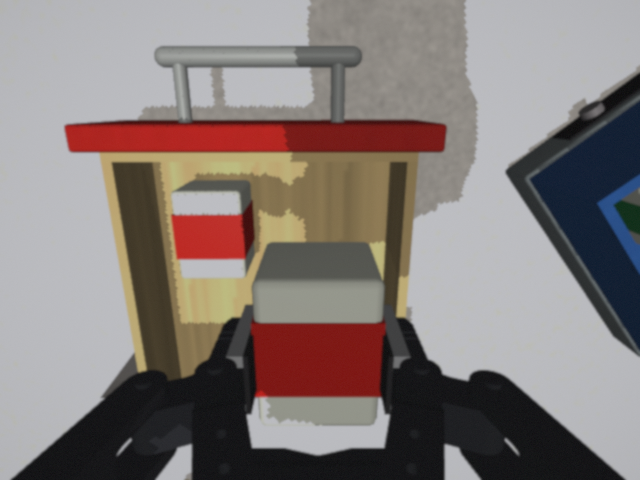

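Emit:
apply_moves(targets=[0.05,0.02,-1.4,0,0,0,0,0.05,0.02,-2.8,0,0,0,0,0.05,0.02,-3.7,0,0,0,0,0.05,0.02,-4.05,0,0,0,0,0.05,0.02,-4.05,0,0,0,0])

```text
time: 28.2
ee_pos: [0.5023, -0.2631, 0.0408]
tcp_rot: [-180.0, -0.1, 145.4]
wrist_force: [0.5, 0.3, -0.5]
opening: 0.0434
```

Emit:
apply_moves(targets=[0,0,0,0,0,0,0.61,0,0,0,0,0,0,0.61,0,0,0.1,0,0,0,0.61,0,0,1.3,0,0,0,0.61,0,0,2.8,0,0,0,0.61])

```text
time: 28.7
ee_pos: [0.502, -0.2636, 0.1255]
tcp_rot: [-180.0, -0.2, 145.4]
wrist_force: [1.8, 0.1, 1.1]
opening: 0.0523
```

Run:
```python
from h import *
c=shot('wrist','w14.png')
o=state();
```

```text
t 28.75 pos [ 0.5048 -0.2651  0.1351] rot [179.94   0.52 145.37] F [-1.   0.9  7.1] op 0.0523 q [-27.7   6.3   0.9  84.1  -0.    6.9]
```

View pics/w14.png

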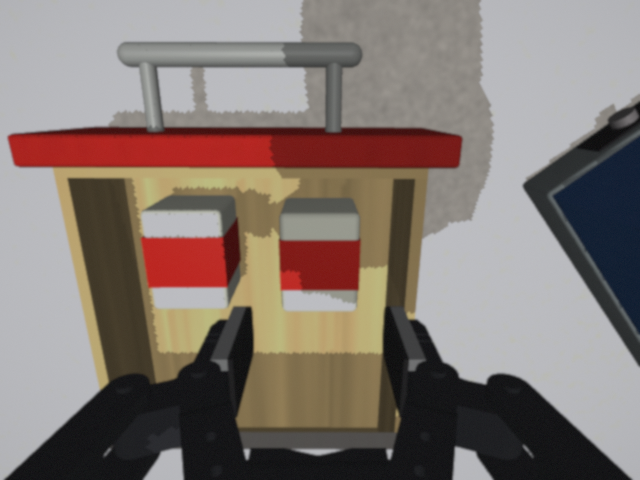

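Run:
```python
from h import *
p=inframe(DRP,-.205,.002);print(p)
o=state(); print(to(*p,.15,145.3),to(*p,.035,145.3))
print('dir per 30mm',np.cos(DRP[2]),np.sin(DRP[2]))
```

```text
[ 0.35225773 -0.20771185]
t 28.75 pos [ 0.5048 -0.2651  0.1351] rot [179.94   0.52 145.37] F [-1.   0.9  7.1] op 0.0523 q [-27.7   6.3   0.9  84.1  -0.    6.9]
[-5.08  1.91  0.5   0.04  0.08 -0.01] [-5.08  1.91 -3.34  0.04  0.08 -0.01]
dir per 30mm 0.8223427069797843 -0.5689925063453478
```

Emit:
apply_moves(targets=[-0.2,0,0.6,0,0,0,0.5,-1.6,0.6,0.6,0,0,0,0,-3.1,1.2,0.6,0,0,0,0,-4.6,1.7,0.6,0,0,0,0,-5.1,1.9,0.4,0,0,0,0])

```text
time: 29.25
ee_pos: [0.3477, -0.2063, 0.139]
tcp_rot: [180.0, 0.1, 145.4]
wrist_force: [1.0, -0.6, 0.4]
opening: -0.0004
```

Run:
```python
from h import *
c=camera('top'); crop(c,370,180,530,320,'t8.png'); w=shot('wrist','w15.png')
p=inframe(DRP,-.205,.002)
o=state(); print(to(*p,.037,145.3))
```

```text
t 29.35 pos [ 0.3487 -0.2067  0.1382] rot [1.7999e+02 1.2000e-01 1.4534e+02] F [ 1.7 -0.8  0.1] op -0.0 q [-30.7 -16.  -19.6  86.3  -0.    4. ]
[ 0.12 -0.03 -3.37  0.01  0.02 -0.01]
```

View pics/w15.png

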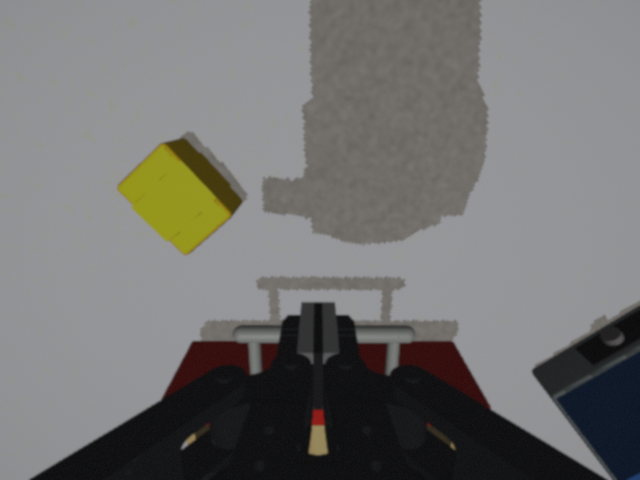

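View pics/t8.png

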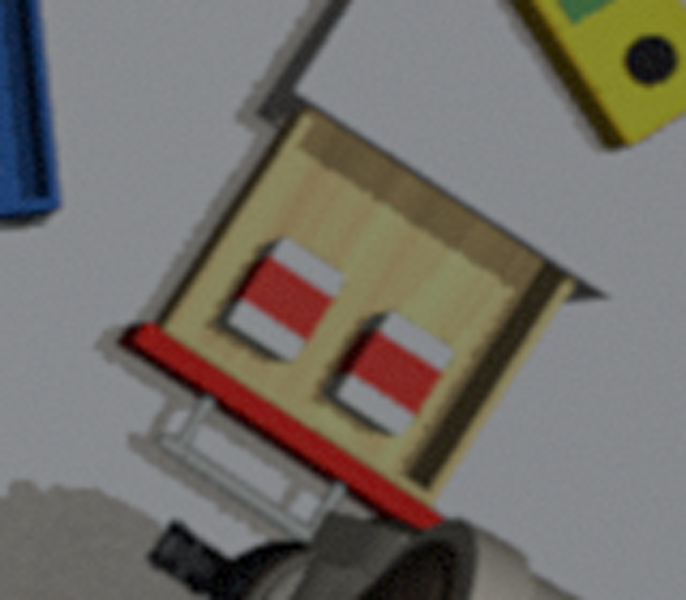

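Run:
```python
from h import *
w=camera('wrist')
for z in (.04,.05,.06,.07):
    c,s=np.cos(DRP[2]),np.sin(DRP[2])
    for u,v in((240,331),(408,334)):
        d=unproj(w,u,v,z)[:2]-DRP[:2]; print(z,np.round([c*d[0]+s*d[1],-s*d[0]+c*d[1]],4))
p=bot.get_obs()['ee_pos'][:2]-DRP[:2]; print(c*p[0]+s*p[1])
```

```text
0.04 [-0.1441 -0.0535]
0.04 [-0.1416  0.0638]
0.05 [-0.1504 -0.0512]
0.05 [-0.148   0.0612]
0.06 [-0.1566 -0.049 ]
0.06 [-0.1543  0.0585]
0.07 [-0.1628 -0.0467]
0.07 [-0.1606  0.0559]
-0.20708866819418079
```

Emit:
apply_moves(targets=[0.1,0,-1.2,0,0,0,0,0.1,0,-2.4,0,0,0,0,0.1,0,-3.2,0,0,0,0,0.35,-0.18,-3.2,0,0,0,0,0.6,-0.37,-3.2,0,0,0,0])

```text
time: 29.9
ee_pos: [0.3696, -0.219, 0.0422]
tcp_rot: [180.0, 0.0, 145.4]
wrist_force: [0.3, -0.7, -0.2]
opening: -0.0001
```

Emit:
apply_moves(targets=[0.3,-0.21,0,0,0,0,0,0.6,-0.42,0,0,0,0,0,0.95,-0.66,0,0,0,0,0,1.3,-0.9,0,0,0,0,0,1.65,-1.14,0,0,0,0,0])

```text
time: 30.4
ee_pos: [0.4189, -0.2534, 0.0422]
tcp_rot: [-180.0, 0.1, 145.4]
wrist_force: [-2.3, 0.6, 0.9]
opening: -0.0001
```

Run:
```python
from h import *
o=state(); w=shot('wrist','w16.png'); c,s=np.cos(DRP[2]),np.sin(DRP[2])
p=o['ee_pos'][:2]-DRP[:2]; print(c*p[0]+s*p[1],-s*p[0]+c*p[1])
```

```text
t 30.4 pos [ 0.4189 -0.2534  0.0422] rot [-1.8000e+02  7.0000e-02  1.4536e+02] F [-2.3  0.6  0.9] op -0.0001 q [-31.2  -2.7 -18.7  73.9  -0.    3.5]
-0.12418326235751712 0.002326844653743547
```

View pics/w16.png

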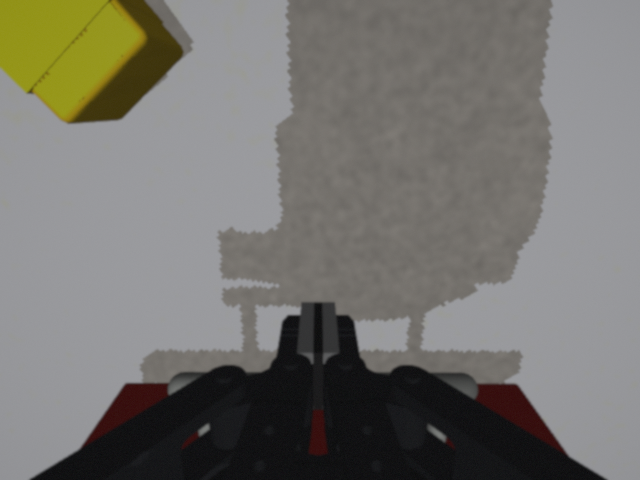

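Emit:
apply_moves(targets=[0.35,-0.24,0,0,0,0,0,0.7,-0.48,0,0,0,0,0,1.05,-0.73,0,0,0,0,0,1.4,-0.97,0,0,0,0,0,1.75,-1.21,0,0,0,0,0])

```text
time: 30.95
ee_pos: [0.4708, -0.2893, 0.0418]
tcp_rot: [-180.0, 0.0, 145.4]
wrist_force: [-1.5, 0.3, 1.3]
opening: 0.0003
```

Emit:
apply_moves(targets=[0.25,-0.17,0,0,0,0,0,0.45,-0.31,0,0,0,0,0,0.6,-0.42,0,0,0,0,0,0.7,-0.48,0,0,0,0,0,0.8,-0.55,0,0,0,0,0])

```text
time: 31.45
ee_pos: [0.494, -0.3052, 0.0413]
tcp_rot: [-180.0, -0.0, 145.4]
wrist_force: [-1.5, 0.1, 0.7]
opening: 0.0001
```

Run:
```python
from h import *
o=state(); c,s=np.cos(DRP[2]),np.sin(DRP[2])
p=o['ee_pos'][:2]-DRP[:2]; print(c*p[0]+s*p[1],-s*p[0]+c*p[1])
```

```text
t 31.45 pos [ 0.494  -0.3052  0.0413] rot [-1.7999e+02 -1.0000e-02  1.4537e+02] F [-1.5  0.1  0.7] op 0.0001 q [-31.7   9.7  -5.7  74.6  -0.    2.9]
-0.03300360729246934 0.002465121517899965
```

Emit:
apply_moves(targets=[0.05,-0.035,0,0,0,0,0,0.1,-0.07,0,0,0,0,0,0.15,-0.1,0,0,0,0,0,0.2,-0.14,0,0,0,0,0,0.25,-0.17,0,0,0,0,0])

```text
time: 31.95
ee_pos: [0.5015, -0.3103, 0.0413]
tcp_rot: [-180.0, 0.0, 145.4]
wrist_force: [-0.9, 0.5, 0.3]
opening: -0.0001
```

Run:
```python
from h import *
o=state(); c,s=np.cos(DRP[2]),np.sin(DRP[2])
p=o['ee_pos'][:2]-DRP[:2]; print(c*p[0]+s*p[1],-s*p[0]+c*p[1])
```

```text
t 31.95 pos [ 0.5015 -0.3103  0.0413] rot [-180.      0.    145.37] F [-0.9  0.5  0.3] op -0.0001 q [-31.7  10.9  -4.3  74.7  -0.    2.9]
-0.023889432442916178 0.002506137635285276
```

Emit:
apply_moves(targets=[0.04,-0.028,0,0,0,0,0,0.08,-0.055,0,0,0,0,0,0.12,-0.083,0,0,0,0,0])

```text
time: 32.25
ee_pos: [0.503, -0.3114, 0.0411]
tcp_rot: [-180.0, -0.3, 145.4]
wrist_force: [-17.4, 10.8, 11.9]
opening: -0.0004
```

Emit:
apply_moves(targets=[0.04,-0.028,0,0,0,0,0,0.08,-0.055,0,0,0,0,0])

```text
time: 32.45
ee_pos: [0.5031, -0.3114, 0.041]
tcp_rot: [-180.0, -0.6, 145.4]
wrist_force: [-30.2, 19.5, 20.7]
opening: -0.0
```

Run:
```python
from h import *
o=state(); c,s=np.cos(DRP[2]),np.sin(DRP[2]); w=shot('wrist','w17.png'); t=shot('top','t9.png'); crop(t,370,130,570,320,'t9.png')
p=o['ee_pos'][:2]-DRP[:2]; print(c*p[0]+s*p[1],-s*p[0]+c*p[1])
```

```text
t 32.45 pos [ 0.5031 -0.3114  0.041 ] rot [-179.99   -0.62  145.38] F [-30.2  19.5  20.7] op -0.0 q [-31.8  11.8  -3.3  75.5   0.    2.8]
-0.021962613213683164 0.002518471749740965
```

View pics/w17.png

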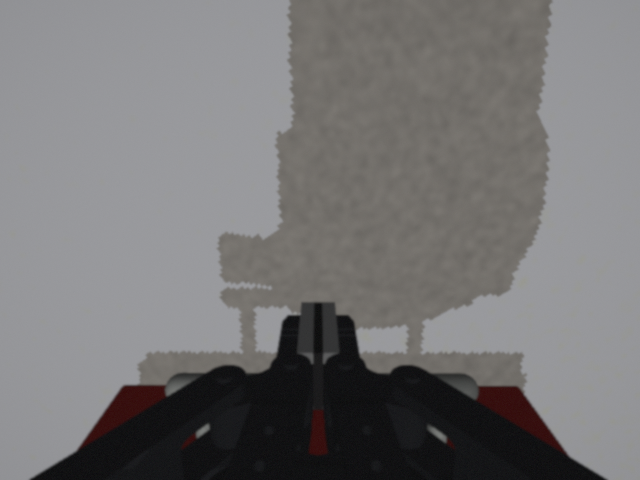

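View pics/t9.png

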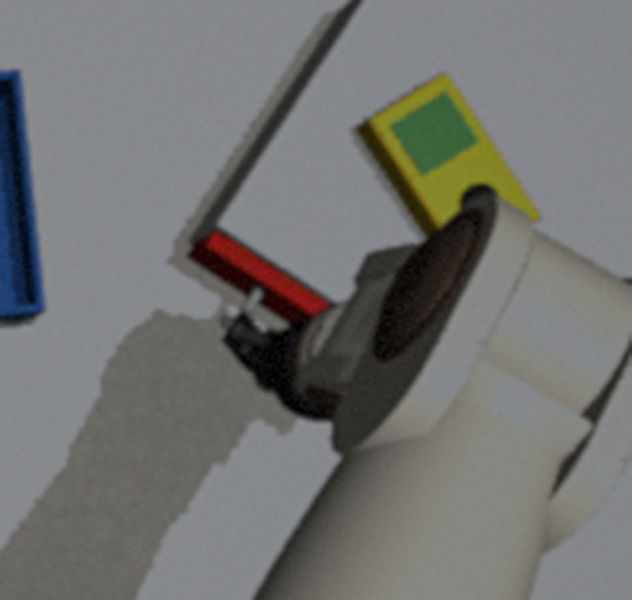

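Emit:
apply_moves(targets=[-0.15,0.1,0,0,0,0,0,-0.5,0.35,0,0,0,0,0,-1.3,0.9,0,0,0,0,0,-1.9,1.3,1.2,0,0,0.5,0,-2,1.4,2.8,0,0,1,0.2])

```text
time: 33.05
ee_pos: [0.4447, -0.2706, 0.1239]
tcp_rot: [180.0, -0.3, 151.5]
wrist_force: [0.6, -0.6, -0.1]
opening: 0.0133
```

Emit:
apply_moves(targets=[-0.2,1.6,0.5,0,0,1.3,0.5,-0.2,3.2,1,0,0,2.6,0.6,-0.2,4.8,1.2,0,0,3.9,0.6,-0.2,6.4,1.2,0,0,5,0.6,-0.2,8,1.2,0,0,5.5,0.6])

```text
time: 33.55
ee_pos: [0.4415, -0.0307, 0.162]
tcp_rot: [-180.0, 0.1, -175.4]
wrist_force: [1.0, 0.9, -0.1]
opening: 0.0513
```

Run:
```python
from h import *
t=topboxes(); crop(t,370,130,570,320,'t10.png'); 
pl,s=fit(t,LID+LIDH,LIDP,(1.5,.8)); print('lid',np.round(pl,4),np.degrees(pl[2]),s)
p,s=fit(t,CH,CHP,(1.5,.8)); print('ch',np.round(p,4),np.degrees(p[2]),s)
o=state(); print(to(.5401,.4184,.16,184.2))
```

```text
green [354.6 179.2] [ 0.6846 -0.0661] [26.9 47.1] yaw 6.0
green [323.1 182.4] [0.678  0.0137] [27.1 45.8] yaw 3.6
green [358.5 209.7] [ 0.6069 -0.0742] [27.1 47. ] yaw 5.2
green [325.4 212.5] [0.6016 0.0093] [26.7 45.6] yaw 3.6
lid [0.5401 0.4184 0.0726] 4.157442920093338 138.0684814453125
ch [ 0.6387 -0.0296  0.0771] 4.417119265652997 165.1973876953125
t 33.6 pos [ 0.4413 -0.025   0.1619] rot [ 1.7986e+02  1.1000e-01 -1.7507e+02] F [0.8 3.3 0.3] op 0.0514 q [ -3.3 -10.7 -12.7  88.    0.2  -8.3]
[ 3.29 14.78 -0.06 -0.03  0.02 -0.12]
```

View pics/t10.png

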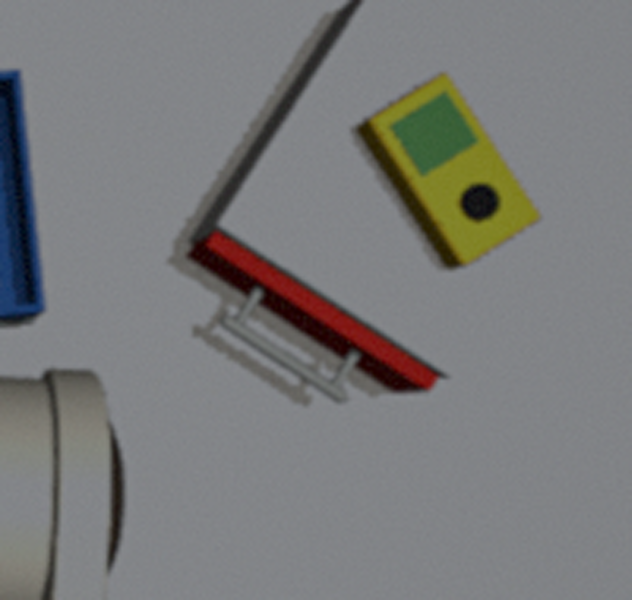

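Emit:
apply_moves(targets=[0.3,1.6,0,0,0,0,0.6,0.6,3.2,0,0,0,0,0.6,1,4.8,0,0,0,0,0.6,1.4,6.4,0,0,0,0,0.6,1.8,8,0,0,0,0,0.6])

```text
time: 34.1
ee_pos: [0.4958, 0.2099, 0.1616]
tcp_rot: [180.0, 0.1, -175.6]
wrist_force: [1.6, 0.7, 0.2]
opening: 0.0509
```

Emit:
apply_moves(targets=[0.4,1.6,0,0,0,0,0.6,0.8,3.2,0,0,0,0,0.6,1.2,4.8,0,0,0,0,0.6,1.5,6.4,0,0,0,0,0.6,1.5,6.7,0,0,0,0,0.6])

```text
time: 34.6
ee_pos: [0.5404, 0.4131, 0.1588]
tcp_rot: [180.0, -0.1, -175.4]
wrist_force: [0.6, -0.4, -0.9]
opening: 0.0512
```

Run:
```python
from h import *
c=shot('wrist','w18.png');print(proj(c,A([.5401,.4184,.049])))
o=state(); print(to(.5401,.4184,.022,184.2))
```

```text
[[325.1836931 238.812761 ]]
t 34.65 pos [0.5401 0.4122 0.1592] rot [-1.7998e+02 -8.0000e-02 -1.7545e+02] F [-1.1  0.4 -1.5] op 0.0513 q [37.3 22.6 23.1 90.6  0.  32.8]
[ 0.    0.21 -4.57  0.   -0.01 -0.06]
```

View pics/w18.png

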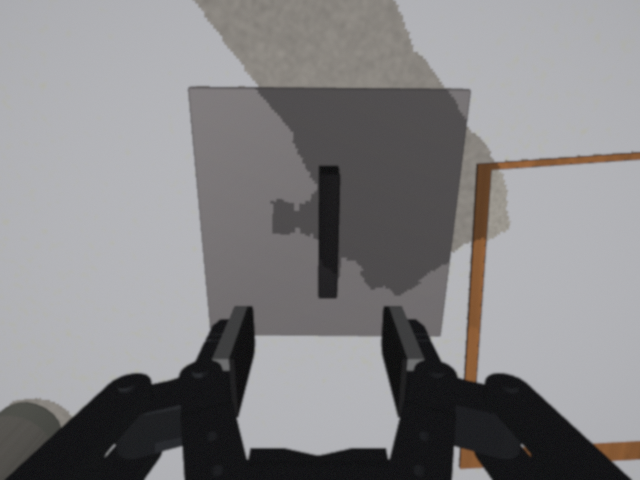

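Emit:
apply_moves(targets=[0,0.21,-1.4,0,0,0,0.6,0,0.21,-2.8,0,0,0,0.6,0,0.21,-4,0,0,0,0.6,0,0.21,-4.5,0,0,0,0.6,0,0.21,-4.5,0,0,0,0.6])

```text
time: 35.15
ee_pos: [0.5396, 0.4133, 0.0246]
tcp_rot: [-179.9, -0.2, -175.7]
wrist_force: [0.5, -0.5, 0.4]
opening: 0.0511
```

Emit:
apply_moves(targets=[0,0,0,0,0,0,0.3,0,0,0,0,0,0,0,0,0,0,0,0,0,0,0,0,0,0,0,0,0,0,0,0,0,0,0,0], newtons=90)

```text
time: 35.65
ee_pos: [0.5416, 0.4158, 0.0293]
tcp_rot: [179.9, 0.2, -175.6]
wrist_force: [-0.3, -0.1, 7.1]
opening: 0.0121
```

Run:
```python
from h import *
c=shot('wrist','w19.png')
o=state()
t=camera('top'); pl,s=fit(t,LID,LIDP,(1.5,.8)); print('lid',np.round(pl,4),np.degrees(pl[2]),s)
```

```text
t 35.7 pos [0.5416 0.4158 0.0293] rot [ 179.87    0.21 -175.63] F [-0.6 -0.3  6.1] op 0.0122 q [37.5 23.6 10.  76.2 -0.  33.1]
lid [0.5411 0.4136 0.0756] 4.33023972576271 98.28437042236328
```

View pics/w19.png

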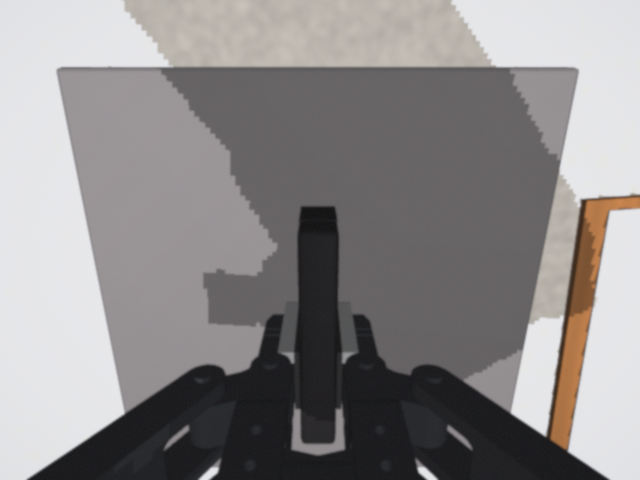

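```bash
cat >> h.py <<'E'
def lidw(z):  # wrist-visible edges, plate top at height z
    return [(A([-.0975,-.097,z]),A([-.0975,.097,z])),(A([-.0975,-.097,z]),A([0.0,-.097,z])),(A([-.0975,.097,z]),A([0.0,.097,z]))]
def tcpxy(o): return A(o['ee_pos'][:2]), np.radians(o['tcp_rot'][2])
E
python3 - <<'E'
from h import *
c=camera('wrist'); o=state()
pl,s=fit(c,lidw(.014),[.541,.4155,.076],(3,1.5,.8)); print('lid',np.round(pl,4),np.degrees(pl[2]),s)
overlay(c,tf(lidw(.014),pl),(0,0,640,480),'ov5.png')
E
```

```text
t 35.8 pos [0.5416 0.4158 0.0293] rot [ 179.87    0.21 -175.62] F [-0.4 -0.5  6.9] op 0.0118 q [37.5 23.6 10.  76.2 -0.  33.1]
lid [0.5413 0.4176 0.0763] 4.370027084189912 147.22662353515625
```

View pics/ov5.png

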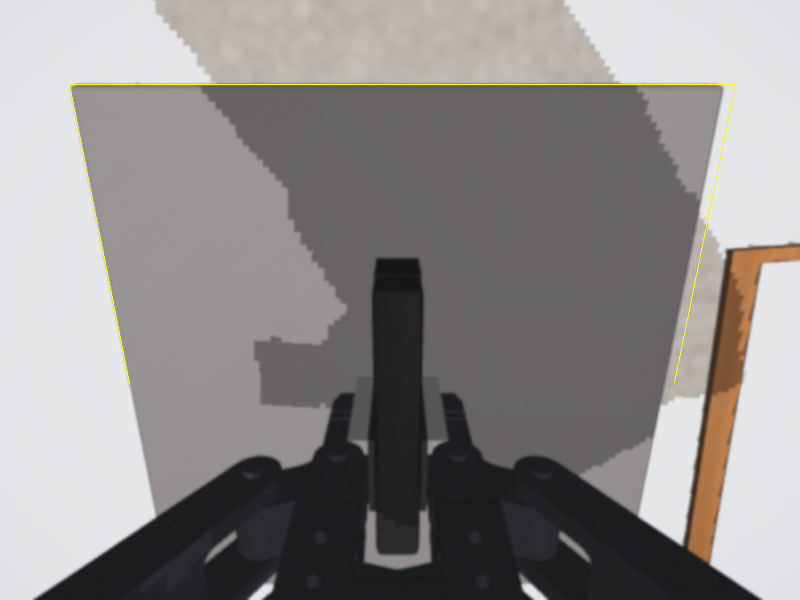

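Emit:
apply_moves(targets=[0,0,0.8,0,0,0,0,0,0,2,0,0,0,0,0,0,3.4,0,0,0,0,0,0,4.8,0,0,0,0,-0.3,-0.3,5.8,0,0,0,0])

```text
time: 36.3
ee_pos: [0.5321, 0.4066, 0.2041]
tcp_rot: [179.9, 0.2, -175.6]
wrist_force: [-0.5, -0.7, -2.7]
opening: 0.0117
```

Emit:
apply_moves(targets=[-0.6,-1,0.2,0,0,0,0,-1.4,-2.2,0.2,0,0,0,0,-2.2,-3.4,0.2,0,0,0,0,-2.4,-4.8,0.2,0,0,0,0,-2.4,-6.2,0.2,0,0,0,0])

```text
time: 36.8
ee_pos: [0.4583, 0.2188, 0.2077]
tcp_rot: [180.0, 0.1, -175.5]
wrist_force: [1.9, 0.8, -2.2]
opening: 0.0123
```

Run:
```python
from h import *
c=shot('wrist','w20.png')
o=state(); print(to(.6395,-.03,.205,184.45), to(.47,-.03,.205,184.45))
```

```text
t 36.85 pos [0.4586 0.2139 0.2083] rot [-1.7989e+02  1.2000e-01 -1.7569e+02] F [ 4.5 -2.  -0.7] op 0.0117 q [25.1 -1.5  0.8 92.3 -0.1 20.8]
[ 6.03 -8.13 -0.11  0.02  0.02  0.02] [ 0.38 -8.13 -0.11  0.02  0.02  0.02]
```

View pics/w20.png

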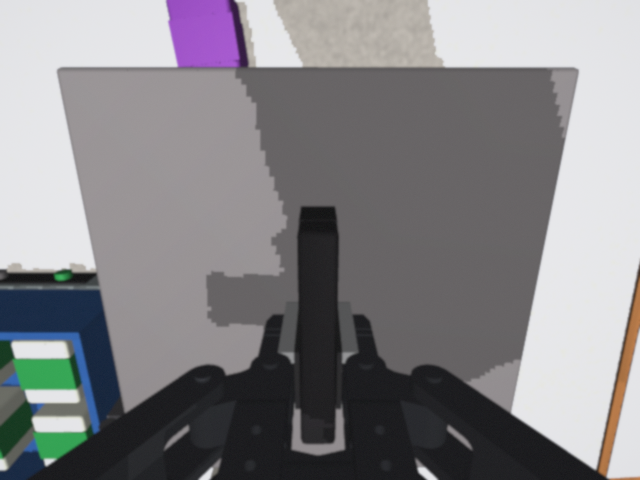

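Emit:
apply_moves(targets=[0,-1.3,0,0,0,0,0,0,-2.7,0,0,0,0,0,0,-4.1,0,0,0,0,0,0,-5.5,0,0,0,0,0,0,-6.9,0,0,0,0,0])

```text
time: 37.35
ee_pos: [0.4593, 0.0113, 0.2075]
tcp_rot: [-180.0, 0.1, -175.6]
wrist_force: [1.0, 0.8, -2.3]
opening: 0.0119
```

Emit:
apply_moves(targets=[0.3,-1.0,0,0,0,0,0,1.2,-1.3,0,0,0,0,0,2.4,-1.3,0,0,0,0,0,3.6,-1.3,0,0,0,0,0,4.8,-1.3,0,0,0,0,0])

```text
time: 37.85
ee_pos: [0.605, -0.0264, 0.2074]
tcp_rot: [-180.0, 0.1, -175.7]
wrist_force: [-0.0, -0.2, -2.0]
opening: 0.0119
```

Emit:
apply_moves(targets=[0.7,0,0,0,0,0,0,1.1,0,-0.2,0,0,0,0,1.15,0,-0.5,0,0,0,0,1.15,0,-0.8,0,0,0,0,1.15,0,-0.8,0,0,0,0])

```text
time: 38.35
ee_pos: [0.6364, -0.0261, 0.1807]
tcp_rot: [180.0, -0.1, -175.6]
wrist_force: [0.0, 0.2, -2.8]
opening: 0.0118
```

Run:
```python
from h import *
c=shot('wrist','w21.png'); t=camera('top'); crop(t,270,130,400,250,'t11.png'); s=shot('scene','s11.png'); crop(s,240,200,400,370,'s11.png')
o=state(); print(to(.6395,-.0296,.13,184.45))
zt=o['ee_pos'][2]-.0293+.014
pl,sc=fit(t,rect(.195,.194,zt),[.6387,-.0296,.078],(1.5,.8)); print(pl,sc)
```

```text
t 38.5 pos [ 0.6373 -0.0261  0.183 ] rot [-1.8000e+02  4.0000e-02 -1.7563e+02] F [-0.1 -0.8 -3.1] op 0.0117 q [-2.3 16.6 18.1 91.5  0.  -6.7]
[ 0.07 -0.12 -1.77  0.    0.01  0.01]
[ 0.63568481 -0.0255142   0.07867873] 54.85505676269531
```

View pics/t11.png

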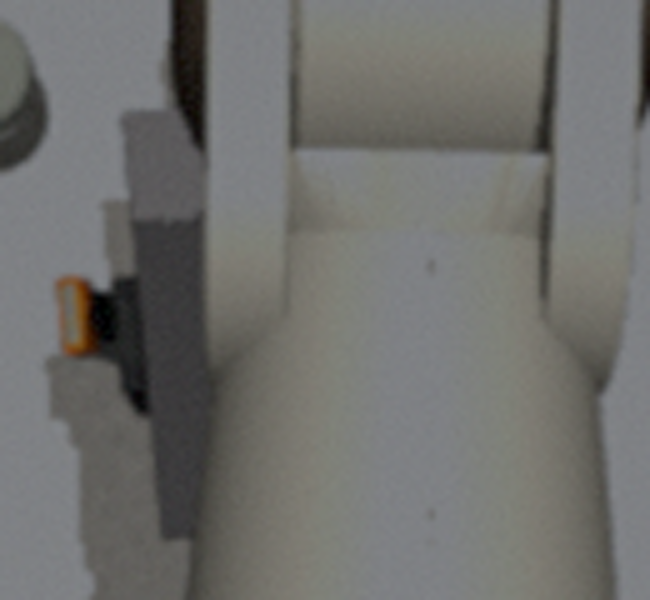

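View pics/s11.png

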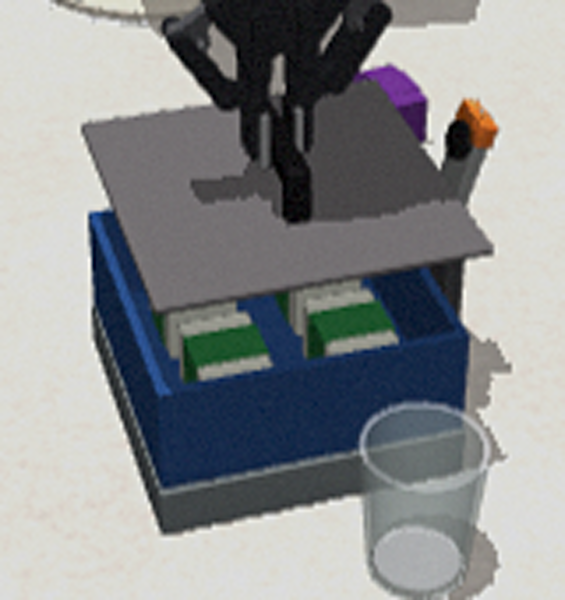

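View pics/w21.png

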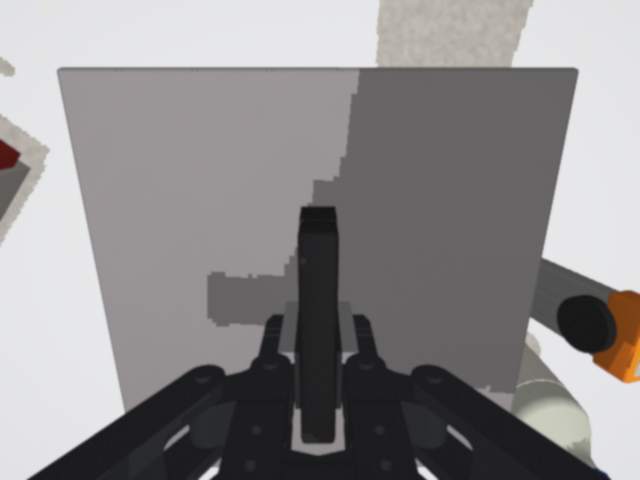

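Run:
```python
from h import *
s=camera('scene'); o=state(); zt=o['ee_pos'][2]-.0293+.014
pl,sc=fit(s,rect(.195,.194,zt),[.6370,-.0261,.076],(2,1,.7)); print('lid',pl,np.degrees(pl[2]),sc)
# same but allow z offset
for dz in(-.004,-.002,.002,.004):
    print(dz,fit(s,rect(.195,.194,zt+dz),pl,(1,.7)))
segs=[rect(.185,.184,.105)[1],rect(.173,.172,.105)[1],rect(.185,.184,.105)[0]]
# vertical edges at +x corners
for y in(-.092,.092): segs.append((A([.0925,y,.04]),A([.0925,y,.105])))
pc,sc=fit(s,segs,CHP,(2,1,.7)); print('ch',pc,np.degrees(pc[2]),sc)
overlay(s,tf(rect(.195,.194,zt),pl)+tf(segs,pc),(240,200,400,370),'ov6.png')
```

```text
t 38.55 pos [ 0.6376 -0.0261  0.1832] rot [-1.7999e+02  6.0000e-02 -1.7563e+02] F [ 0.2 -0.4 -0.8] op 0.0121 q [-2.3 16.6 18.1 91.5 -0.  -6.7]
lid [ 0.63820134 -0.02656491  0.07911454] 4.5329293778580375 218.315673828125
-0.004 (array([ 0.63247721, -0.0255122 ,  0.07896576]), np.float64(210.47146606445312))
-0.002 (array([ 0.63537887, -0.02597453,  0.0786252 ]), np.float64(215.46592712402344))
0.002 (array([ 0.64113864, -0.02710039,  0.07918603]), np.float64(219.00897216796875))
0.004 (array([ 0.6444739 , -0.02750636,  0.07778241]), np.float64(217.24896240234375))
ch [ 0.63616003 -0.03050163  0.08823897] 5.055720802139082 201.30804443359375
```

View pics/ov6.png

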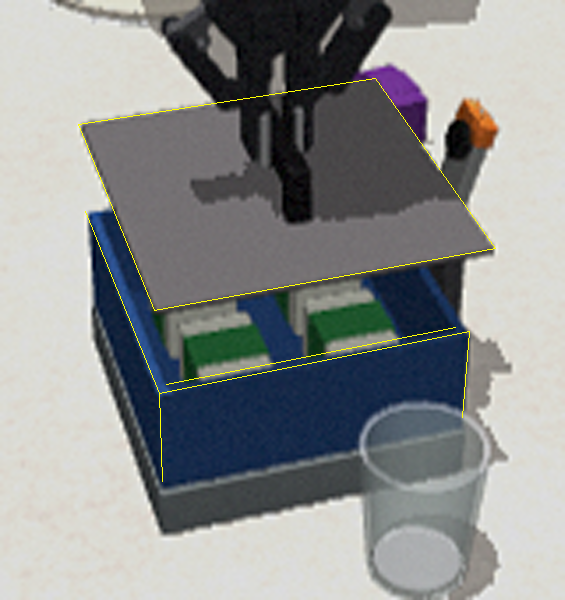

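Emit:
apply_moves(targets=[0,-0.12,-0.5,0,0,0,0,0.02,-0.12,-1,0,0,0,0,0.02,-0.12,-1.4,0,0,0,0,0.02,-0.12,-1.5,0,0,0,0,0.02,-0.12,-1.5,0,0,0,0])

```text
time: 39.05
ee_pos: [0.6381, -0.0296, 0.1366]
tcp_rot: [180.0, -0.1, -175.6]
wrist_force: [-0.3, -0.4, -2.1]
opening: 0.0119
```

Run:
```python
from h import *
s=camera('scene'); crop(s,240,200,400,370,'s12.png');o=state()
```

```text
t 39.1 pos [ 0.6385 -0.0296  0.1374] rot [ 1.8000e+02 -1.0000e-02 -1.7562e+02] F [-0.1  0.7 -2. ] op 0.0121 q [-2.7 16.5 12.9 86.5 -0.  -7. ]
```

View pics/s12.png

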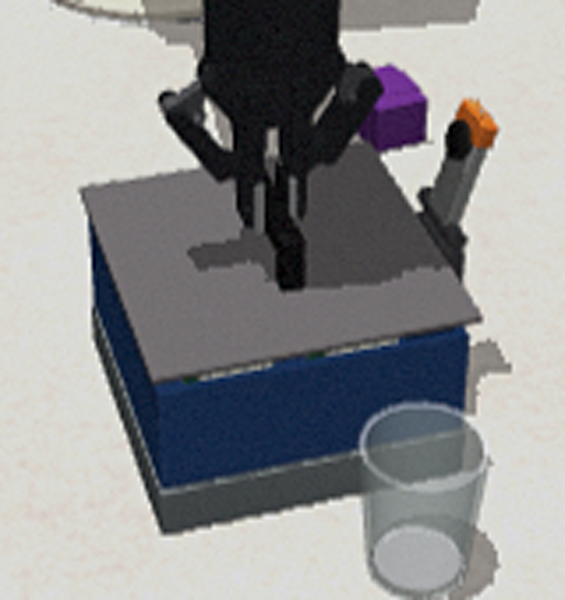

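Emit:
apply_moves(targets=[0,0,-0.1,0,0,0,0,0,0,-0.2,0,0,0,0,0,0,-0.28,0,0,0,0,0,0,-0.34,0,0,0,0,0,0,-0.34,0,0,0,0])

```text
time: 39.6
ee_pos: [0.6384, -0.0297, 0.1268]
tcp_rot: [180.0, -0.0, -175.6]
wrist_force: [0.5, 0.7, -2.5]
opening: 0.012
```

Run:
```python
from h import *
s=camera('scene'); crop(s,240,200,400,370,'s13.png');o=state()
```

```text
t 39.65 pos [ 0.6385 -0.0297  0.127 ] rot [ 1.8000e+02 -1.0000e-02 -1.7562e+02] F [-0.  -0.1 -2.1] op 0.0123 q [-2.7 16.5 11.8 85.3  0.  -7. ]
```

View pics/s13.png

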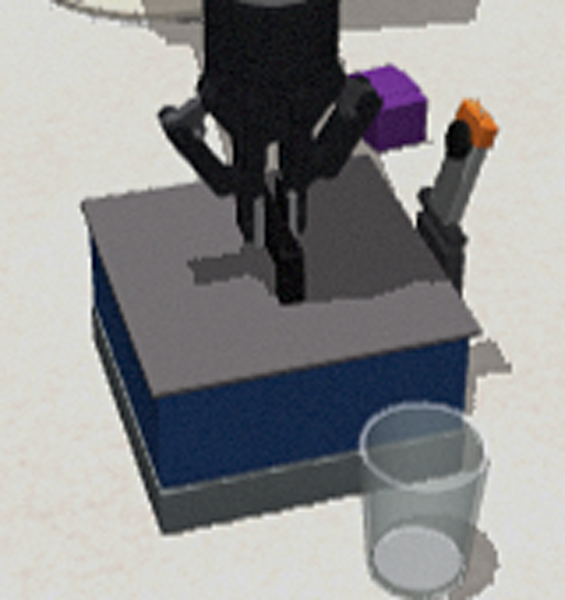

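Emit:
apply_moves(targets=[0,0,-0.03,0,0,0,0,0,0,-0.06,0,0,0,0,0,0,-0.06,0,0,0,0])

```text
time: 39.95
ee_pos: [0.6387, -0.0297, 0.1263]
tcp_rot: [-180.0, 0.1, -175.6]
wrist_force: [-2.5, 0.2, 5.1]
opening: 0.0117
```

Emit:
apply_moves(targets=[0,0,0,0,0,0,0.25,0,0,0,0,0,0,0.4,0,0,0,0,0,0,0.6,0,0,0.2,0,0,0,0.6,0,0,1,0,0,0,0.6])

```text
time: 40.45
ee_pos: [0.6374, -0.0297, 0.1532]
tcp_rot: [180.0, -0.2, -175.6]
wrist_force: [0.5, -0.0, -0.2]
opening: 0.0508
```

Emit:
apply_moves(targets=[0,0,1.6,0,0,0,0.6,0,0,3.2,0,0,0,0.6,-1.2,0,3.6,0,0,0,0.4,-2.8,0,3.6,0,0,0,0,-4.4,0,3.6,0,0,0,0])

```text
time: 40.95
ee_pos: [0.5056, -0.0297, 0.2638]
tcp_rot: [-180.0, 0.1, -175.6]
wrist_force: [-0.4, 0.5, 1.9]
opening: 0.0079
```

Run:
```python
from h import *
s=camera('scene'); crop(s,240,200,400,370,'s14.png');o=state(); t=camera('top')
pl,sc=fit(t,rect(.195,.194,.111),[.6387,-.0296,.078],(2,1,.7)); print('lid top',pl,np.degrees(pl[2]),sc)
ps,sc=fit(s,rect(.195,.194,.111),[.6387,-.0296,.078],(2,1,.7)); print('lid scene',ps,np.degrees(ps[2]),sc)
overlay(t,tf(rect(.195,.194,.111),pl),(250,130,400,250),'t14.png')
```

```text
t 41.0 pos [ 0.498  -0.0295  0.264 ] rot [ 179.98   -0.2  -175.63] F [0.5 0.1 2.1] op 0.001 q [-3.4 -1.   7.6 98.8 -0.  -7.8]
lid top [ 0.63808191 -0.02982692  0.09197192] 5.2696025789244025 68.11682891845703
lid scene [ 0.64013907 -0.02966225  0.07982672] 4.573734136781373 243.0999298095703
```

View pics/s14.png

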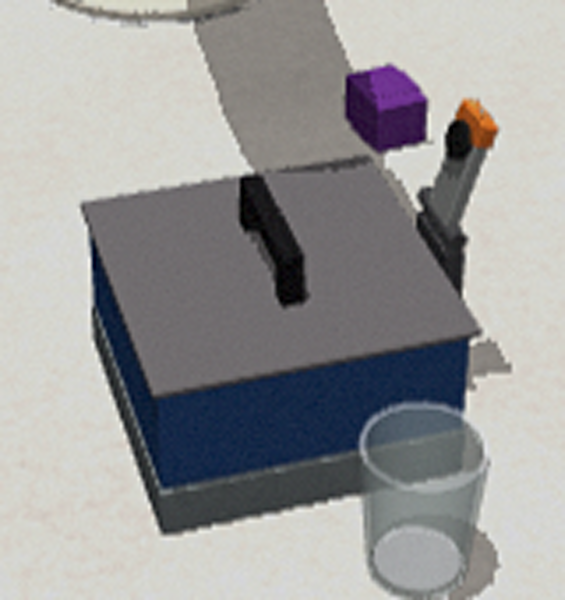

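View pics/t14.png

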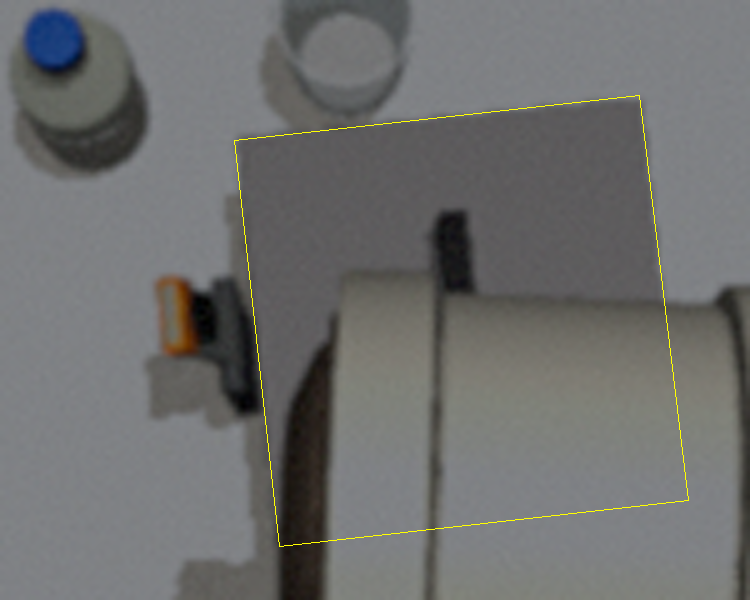

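Run:
```python
from h import *
o=state(); t=camera('top'); 
P=A([unproj(t,u,v,.19)[:2] for u,v in((282,193),(285,193),(289,193))]); c,s=np.cos(CHP[2]),np.sin(CHP[2])
d=P-CHP[:2]; print('tip chamber frame',np.c_[c*d[:,0]+s*d[:,1],-s*d[:,0]+c*d[:,1]])
print(inframe(CHP,0,.11),inframe(CHP,0,.2)); print(to(*inframe(CHP,0,.2),.264,184.45))
```

```text
t 41.05 pos [ 0.5016 -0.0296  0.2647] rot [-1.8000e+02 -1.0000e-02 -1.7564e+02] F [ 0.6 -1.2  0.8] op -0.0 q [-3.4 -0.7  8.  98.7 -0.  -7.7]
tip chamber frame [[ 5.85290362e-04  1.33942543e-01]
 [-6.29828761e-05  1.27390610e-01]
 [-9.27364336e-04  1.18654526e-01]]
[0.63010778 0.08006391] [0.62307778 0.16978893]
[ 3.96  6.65 -0.03  0.    0.02  0.01]
```

Emit:
apply_moves(targets=[0.2,1.6,0,0,0,0,0,0.8,3.1,0,0,0,0,0,1.6,4.5,0,0,0,0,0,2.6,5.7,0,0,0,0,0,3.8,6.6,0,0,0,0,0])

```text
time: 41.6
ee_pos: [0.6219, 0.1712, 0.2636]
tcp_rot: [180.0, 0.1, -175.5]
wrist_force: [0.5, -1.2, 0.8]
opening: -0.0001
```

Emit:
apply_moves(targets=[0.15,0,-1,0,0,0,0,0.15,0,-2.3,0,0,0,0,0.15,0,-3.2,0,0,0,0,0.15,0,-3.2,0,0,0,0])

```text
time: 42.0
ee_pos: [0.6243, 0.1682, 0.1623]
tcp_rot: [-179.9, -0.4, -175.6]
wrist_force: [0.1, -0.6, -0.4]
opening: 0.0
```

```bash
cat >> h.py <<'E'
def chf(p): c,s=np.cos(CHP[2]),np.sin(CHP[2]); d=A(p[:2])-CHP[:2]; return A([c*d[0]+s*d[1],-s*d[0]+c*d[1]])
E
python3 - <<'E'
from h import *
o=state(); print(chf(o['ee_pos'])); s=camera('scene'); crop(s,300,160,460,320,'s15.png'); shot('wrist','w22.png')
E
```

```text
t 42.0 pos [0.6243 0.1682 0.1623] rot [-179.92   -0.4  -175.62] F [ 0.1 -0.6 -0.4] op 0.0 q [15.1 18.1 17.7 90.   0.  10.7]
[0.00107599 0.19836868]
```

View pics/s15.png

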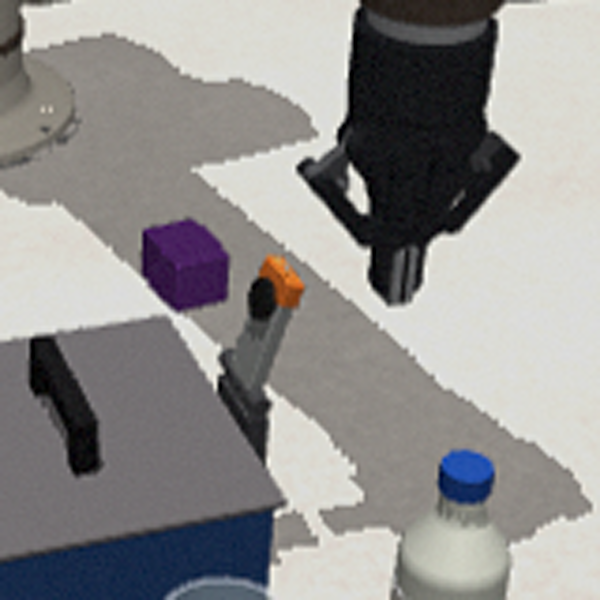

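View pics/w22.png

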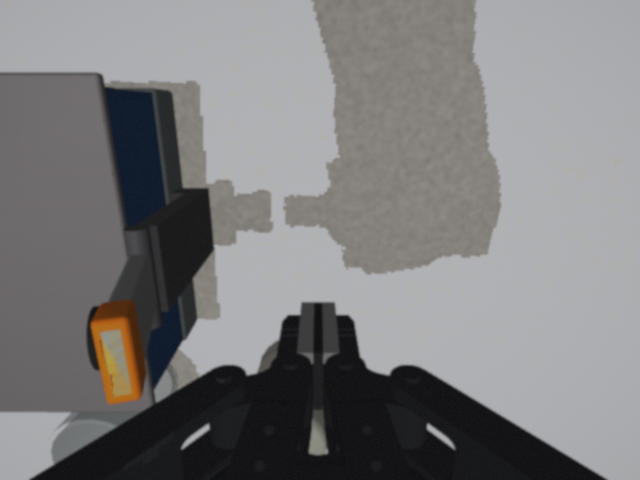

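Emit:
apply_moves(targets=[0.04,-0.5,0,0,0,0,0,0.08,-1,0,0,0,0,0,0.12,-1.5,0,0,0,0,0,0.15,-1.9,0,0,0,0,0,0.18,-2.3,0,0,0,0,0])

```text
time: 42.6
ee_pos: [0.6307, 0.098, 0.168]
tcp_rot: [180.0, 0.1, -175.7]
wrist_force: [0.0, 1.8, 1.7]
opening: -0.0003
```

Emit:
apply_moves(targets=[0.02,-0.3,0,0,0,0,0,0.05,-0.6,0,0,0,0,0,0.05,-0.6,0,0,0,0,0])

```text
time: 42.9
ee_pos: [0.6319, 0.08, 0.1671]
tcp_rot: [-180.0, -0.0, -175.7]
wrist_force: [0.2, 0.0, 0.0]
opening: 0.0
```

Run:
```python
from h import *
o=state(); print(chf(o['ee_pos'])); s=camera('scene'); crop(s,300,160,460,320,'s16.png')
```

```text
t 42.9 pos [0.6319 0.08   0.1671] rot [-1.7997e+02 -2.0000e-02 -1.7569e+02] F [0.2 0.  0. ] op 0.0 q [ 7.2 16.3 16.  89.7 -0.   2.9]
[0.00181134 0.10982895]
```

View pics/s16.png

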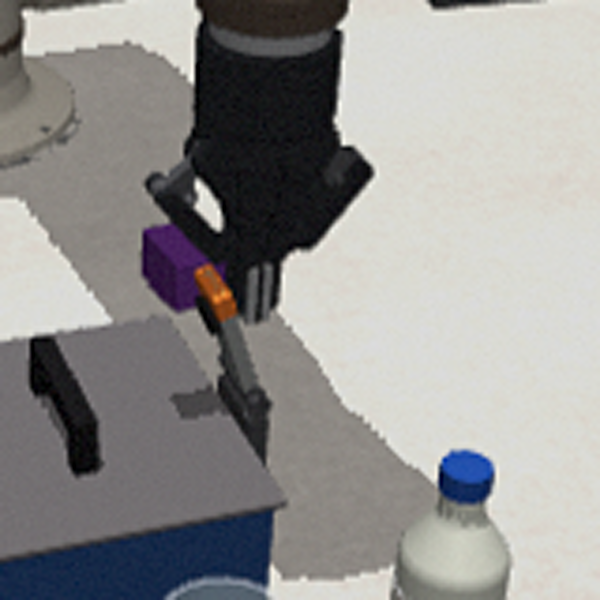

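Emit:
apply_moves(targets=[0.03,-0.4,0,0,0,0,0,0.06,-0.83,0,0,0,0,0,0.09,-1.1,-0.25,0,0,0,0,0.11,-1.33,-0.55,0,0,0,0,0.12,-1.45,-0.8,0,0,0,0])

```text
time: 43.45
ee_pos: [0.6356, 0.0366, 0.1422]
tcp_rot: [-180.0, -0.0, -175.7]
wrist_force: [0.9, 0.1, 1.8]
opening: 0.0
```

Emit:
apply_moves(targets=[0,0,-0.15,0,0,0,0,0,0,-0.27,0,0,0,0,0,0,-0.35,0,0,0,0])

```text
time: 43.75
ee_pos: [0.6354, 0.038, 0.1323]
tcp_rot: [-180.0, -0.0, -175.6]
wrist_force: [0.3, -0.4, 1.4]
opening: -0.0
```

Run:
```python
from h import *
o=state(); print(chf(o['ee_pos'])); s=camera('scene'); crop(s,260,180,420,320,'s17.png')
```

```text
t 43.75 pos [0.6354 0.038  0.1323] rot [-1.8000e+02 -3.0000e-02 -1.7561e+02] F [ 0.3 -0.4  1.4] op -0.0 q [ 3.4 16.1 11.9 85.8 -0.  -1. ]
[0.001948   0.06767653]
```

View pics/s17.png

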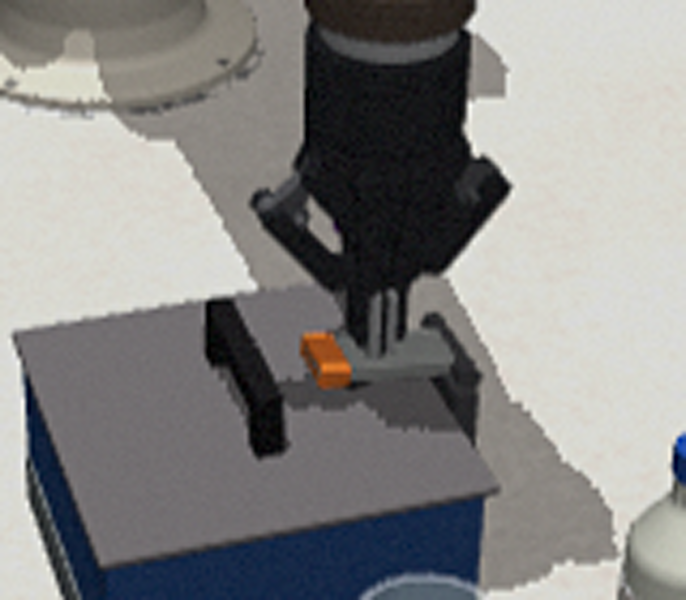

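Nearly level; press on in small steps until the force rises.

Emit:
apply_moves(targets=[0,0,-0.05,0,0,0,0,0,0,-0.1,0,0,0,0,0,0,-0.15,0,0,0,0])

```text
time: 44.1
ee_pos: [0.6356, 0.0379, 0.1284]
tcp_rot: [-180.0, 0.0, -175.6]
wrist_force: [0.9, -0.7, 1.8]
opening: 0.0001
```

Emit:
apply_moves(targets=[0,0,-0.04,0,0,0,0,0,0,-0.07,0,0,0,0])

```text
time: 44.3
ee_pos: [0.6357, 0.0378, 0.127]
tcp_rot: [-180.0, 0.1, -175.6]
wrist_force: [-3.3, -0.9, 10.7]
opening: 0.0001
```

Emit:
apply_moves(targets=[0,0,-0.04,0,0,0,0,0,0,-0.06,0,0,0,0])

```text
time: 44.5
ee_pos: [0.6357, 0.0378, 0.1268]
tcp_rot: [-180.0, 0.1, -175.6]
wrist_force: [-6.2, -0.8, 17.9]
opening: 0.0001
```

Run:
```python
from h import *
o=state(); print(chf(o['ee_pos']))
```

```text
t 44.5 pos [0.6357 0.0378 0.1268] rot [-1.8000e+02  1.4000e-01 -1.7562e+02] F [-6.2 -0.8 17.9] op 0.0001 q [ 3.4 16.  11.2 85.   0.  -1. ]
[0.00231393 0.06746336]
```

Firm stop. Retreat straight up, then back, and inspect.

Emit:
apply_moves(targets=[0,0,0.2,0,0,0,0,0,0,1.2,0,0,0,0,0,0,2.8,0,0,0,0,-1,0.6,4,0,0,0,0,-2.2,1.4,4,0,0,0,0])

```text
time: 45.0
ee_pos: [0.5708, 0.0798, 0.249]
tcp_rot: [180.0, 0.4, -175.7]
wrist_force: [0.2, 0.8, 1.6]
opening: 0.0001
```

Emit:
apply_moves(targets=[-1,1.2,0,0,0,0,0,-2,2.4,0,0,0,0,0,-3,3.6,0,0,0,0,0,-4,4.8,0,0,0,0,0,-4,4.8,0,0,0,0,0])

```text
time: 45.5
ee_pos: [0.4466, 0.2271, 0.2449]
tcp_rot: [179.9, -0.0, -175.3]
wrist_force: [0.4, -0.2, 1.1]
opening: -0.0001
```

Run:
```python
from h import *
o=state(); s=camera('scene'); crop(s,240,180,440,330,'s18.png'); t=shot('top','t18f.png'); crop(t,250,120,550,345,'t18.png')
pl,sc=fit(t,rect(.195,.194,.111),[.6387,-.0296,.078],(2,1,.7)); print('lid top',pl,np.degrees(pl[2]),sc)
ps,sc=fit(s,rect(.195,.194,.111),[.6387,-.0296,.078],(2,1,.7)); print('lid scene',ps,np.degrees(ps[2]),sc)
# clamp closed model top face
cl=tf([(A([x,.11,.127]),A([x,.035,.127])) for x in(-.017,.017)]+[(A([-.017,.035,.127]),A([.017,.035,.127]))],CHP)
overlay(s,cl,(290,200,400,300),'s19.png')
```

```text
t 45.5 pos [0.4466 0.2271 0.2449] rot [ 179.92   -0.   -175.34] F [ 0.4 -0.2  1.1] op -0.0001 q [26.9 -1.4  5.  96.4  0.1 22.3]
lid top [ 0.63289644 -0.02964554  0.08839033] 5.064392684751105 91.92170715332031
lid scene [ 0.64013071 -0.0297725   0.08084853] 4.632279488579813 270.3173522949219
```

View pics/s19.png

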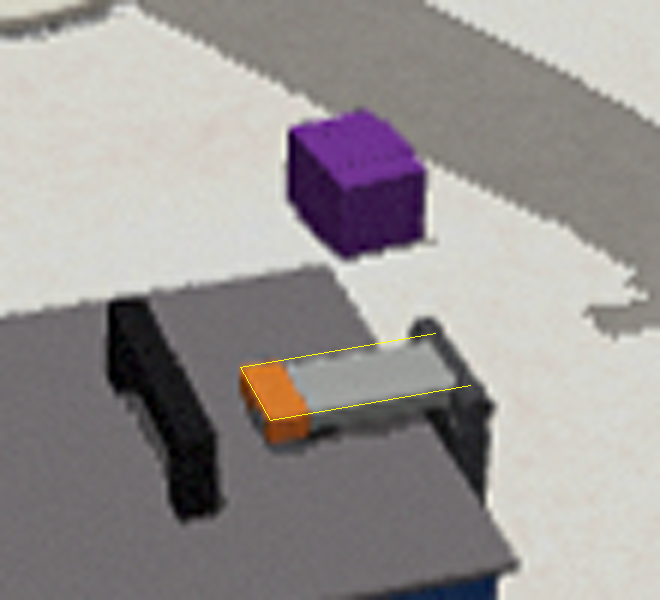

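View pics/t18.png

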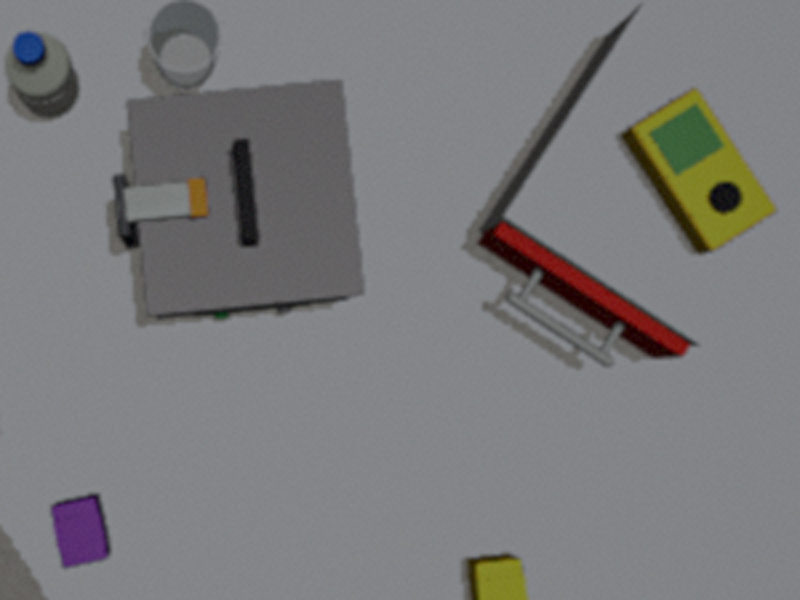

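View pics/s18.png

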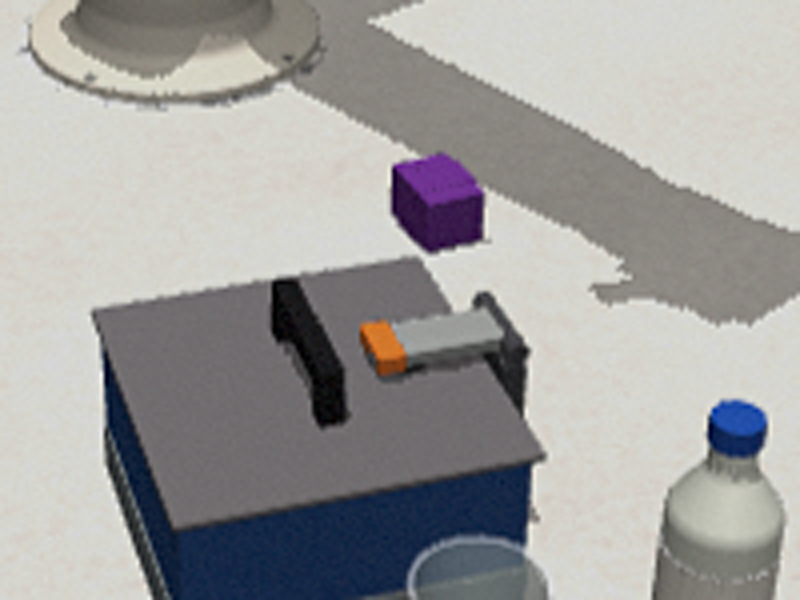

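Run:
```python
from h import *
t=camera('top'); crop(t,420,190,520,265,'t20.png')
for b in boxes(t): print(b[0],b[3],b[4],b[5])
```

```text
red [ 0.5555 -0.3564] [ 555.6 -356.1] [212.   17.4]
yellow [ 0.6572 -0.4703] [ 666.3 -466.6] [138.6  75.7]
yellow [ 0.2748 -0.2613] [ 275.1 -261.3] [59.8 46.1]
purple [0.3386 0.1284] [338.7 128.3] [57.6 43.8]
```

View pics/t20.png

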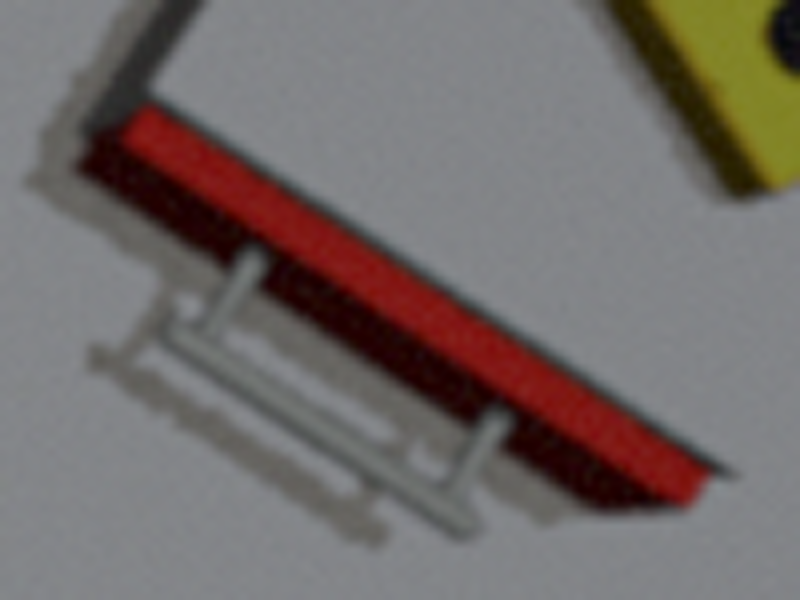

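Run:
```python
from h import *
state(); print(bot.job_done())
```

```text
t 45.65 pos [0.4496 0.2239 0.2444] rot [-1.8000e+02  1.0000e-02 -1.7558e+02] F [0.1 0.8 0.1] op 0.0001 q [26.5 -1.3  5.1 96.4 -0.  22.1]
the job is handed in; nothing more can be done
None
```

The job is done and was handed in at 45.7 s, with the arm clear of everything. All six boxes were present, and no verdict was reported.

- **Green boxes:** all four lie flat in the blue chamber; the top view showed them just before the lid went on.
- **Red boxes:** both are in the drawer. I pushed it until it met a hard stop at about 36 N. The red front moved about 0.15 m, which matches the opening I measured.
- **Lid:** it dropped into the chamber without catching and met resistance at the seated height. The scene camera places its centre within about 2 mm of the chamber's. A later fit from the top camera was about 6 mm off in x, but it matched the image weakly because the arm or clamp was in view, so I trusted the scene view and the height.
- **Clamp:** I swung it over and pressed it down to a firm stop at about 18 N. Its outline in the scene camera matches the closed position.
- **Left alone:** the meter and the yellow and purple look-alikes measured where they started. The wash bottle and beaker look unmoved in the last pictures, though I did not measure them again.

I noticed neither a knocked box nor a slackened grip.

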